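Hang the charge pail on the bench spring balance

TASK

Weigh the glass charge: swing the pail's folded bail upright while the pail stands on the bench, lift the pail by it, and hang it by the middle of the bail on the spring balance's hook, pressing the bail past the sprung safety gate until it sits at the bottom of the hook and the gate has snapped shut above it. Press no harder than that takes: never push the balance's arm down more than 30 mm, or it is overloaded. Leave the pail hanging still and straight, clear of the bench, with both glass pucks in it, and do not disturb the crucible, the nut or the kiln post.

Things in the scene. Friction and masses are not known exactly. Their poses are not given: they have to be found in the camera images.
- pail: small open round steel pail (loose, 0.19 to 0.33 kg with its bail, plus 0.16 kg of glass). Origin: centre of its underside, z up. 64 mm high, 126 mm across the rolled rim, 102 mm across the foot. Two pivot pins at y = +-70 mm, 56 mm above its foot, carry the bail; the folded bail lies on its -x side.
- bail (a joint): angle (rad) of the pail's stiff swing bail about the pail's y. 0 = folded level on the -x side (bar axis 56 mm above the bench), pi/2 = upright, more = over to +x. Starts -0.25 to 0.1; stays where it is put; about 1 N at the bar moves it. 8 mm round bar, bar axis 86 mm from the pivots. Folded, the bar clears the pail's rim by only 19 mm: lift it from outside and below.
- bail_bar (a point): middle of the axis of the bail's 8 mm top bar; y along the bar. The bar is straight for 44 mm either side of this point, then bends to side arms at y = +-70 mm. 142 mm above the pail's foot when the bail is upright: 74 mm of free height between bar and rim.
- balance: bench spring balance, fixed: cast foot, slotted aluminium column 306 mm high, hook arm pointing from the column to its -x. Origin: on the bench straight below the hook; z up, x from the hook toward the column, whose front is 147 mm behind the hook; the foot begins 85 mm behind it. Below the hook may lie a fixed charred panel 20 mm thick. Nothing stands above hook or arm.
- hook_seat (a point): where the axis of an 8 mm bar lies when seated at the bottom of the hook; axes as the balance's, the bar lies along y; moves with the arm, 205 mm above the bench unloaded. The hook, 10 mm round bar in the plane y = 0, is open to the top; free width inside 20 mm, from x = -7 mm (inner side of the point) to +13 mm (back); the back rises to the arm, axis 34 mm above the seat.
- hook_point (a point): centre of the end of the hook's upturned point, at x = -19 mm, 36 mm above the seat; below 27 mm the point is upright at x = -12 mm, above that it flares away to -x as a lead-in. From the hook's underside (14 mm below the seat) to the top of the point are 55 mm: the bail's opening passes over it from -x.
- gate (a joint): angle (rad) of the flat, 9 mm wide sprung gate in the hook's mouth: 0 shut, 1.3 fully swung down. Hinged at x = +15 mm, 22 mm above the seat; shut, it reaches level to the point's inner side. A bar pressed down just inside the point (x = -3 mm) swings it down, slips under its end 5 to 15 mm above the seat, and it snaps shut. Takes 8 to 11 N in all, about twice the pail's weight.
- hook_arm (a joint): how far the hook arm has sunk on its spring, in m: 0 unloaded, 400 N per m (10 N = 25 mm), hard stop at 38 mm. It sinks while the gate is pressed and springs up when the bar slips through. The pail alone sinks it 8 to 12 mm. More than 30 mm (12 N) overloads the balance.
- glass_puck: amber glass puck, 57 mm across, 20 mm thick, lying in the pail; origin at the centre of its underside.
- glass_puck_2: grey glass puck, 48 mm across, 16 mm thick, lying on the amber one in the pail; origin at the centre of its underside.
- crucible: small clay crucible, 61 mm across, 60 mm high, standing on the bench: a bystander.
- nut: rusty M20 nut, 29x34x16 mm, lying on the bench: a bystander.
- kiln_post: clay kiln post, 34x34x76 mm, standing on the bench: a bystander.

How it is judged:
On the way, in this order (a step that is already met when the one before it is completed fails the run):
1. the bail stands upright (within 0.25 rad) while the pail stands on the bench (value of joint bail between 1.32 and 1.82 rad and height (world z) of pail below 0.004 m and angle between pail's own z axis and vertical below 0.1 rad), for 0.2 s.
2. the bail's bar is at the bottom of the hook, under the shut gate (z of bail_bar in the frame of hook_seat between -0.006 and 0.006 m and x of bail_bar in the frame of hook_seat between -0.012 and 0.012 m and y of bail_bar in the frame of hook_seat between -0.015 and 0.015 m and value of joint gate below 0.15 rad), for 0.2 s.
At the end, for the whole second after the job is handed in: Pail hangs by its bail: bar within 6 mm (height), 12 mm (x) and, at its middle, 15 mm (y) of the hook seat, gate shut above it (under 0.15 rad); arm sunk 6 to 15 mm by the weight alone; pail off the bench, tilt under 0.3 rad, below 0.04 m/s, both pucks in it (all of step 2 and value of joint hook_arm between 0.006 and 0.015 m and height (world z) of pail above 0.02 m and angle between pail's own z axis and vertical below 0.3 rad and linear speed of pail below 0.04 m/s and distance between glass_puck and pail below 0.05 m and distance between glass_puck_2 and pail below 0.06 m); the robot touches nothing.
It fails at once if the balance is overloaded: its arm pushed down more than 30 mm (value of joint hook_arm above 0.03 m).
It fails at once if the crucible, the nut or the kiln post is moved more than 20 mm (distance of any of crucible, nut, kiln_post from where it was at the start of the episode above 0.02 m).
It also fails if it takes over 72 s, if anything falls off the work surface, if the arm or the gripper's body presses on something with over 40 N, if the wrist force passes 120 N, or if a joint passes its speed limit or range.

ROBOT

A 7-joint arm with a two-finger parallel gripper is mounted at the origin on a cart in front of the work surface, level with it; the furniture and walls round the work are solid. World frame = base frame: x ahead of the robot, y to its left, z up, the work surface at z = 0. Lengths are in m, angles in rad, forces in N, time in s.
With the tool pointing down it reaches from about 0.4 to 0.85 m from the base axis. Payload 10.4 kg.
Tool frame: the origin (TCP) lies midway between the tips of the shut fingers; the grasp point (between the pads) lies manip.pinch_z behind it (manip.pinch_z is the distance from the TCP to the grasp point, in m); z points along the fingers, y is the direction in which the jaws open and shut (so a half turn about z gives the same grasp; the last joint's range is limited). The gripper opens to 85 mm and grips with 20 to 120 N. Pads are 22 mm wide; open, the fingers measure 114 mm over their backs; the gripper's body (76 mm by 85 mm) begins 54 mm behind the grasp point. The pads swing forward as they close: fully open they stand 13 mm farther back than shut.
Start: joints at [-1.34, 0.332, -0.065, 1.46, 0.022, 1.35, -0.088], TCP at [0.157, 0.605, 0.231] pointing down, gripper open.
Joint ranges: [-2.6, 2.6], [-0.5, 2.12], [-1.47, 1.34], [0.16, 2.42], [-1.27, 4.41], [0.06, 2.06], [-2.6, 2.6]. Speed limits (rad/s): [2.22, 2.22, 2.79, 2.79, 3.14, 3.14, 3.14].

INTERFACE

Orientations are given as a unit quaternion [x, y, z, w].
In Python, from workcell import manip gives the robot as it stands.
- The arm moves only by the shell command python3 -m handwheel 'ROWS' [FORCE]. ROWS is JSON, a list that holds one entry, the list of rows, each a list of 7 numbers: the shift along the tool's x, y, z in m, then the turn, a rotation vector about the tool's x, y, z in rad, then the finger opening in m, from 0 to 0.0854. In form: [[[tx, ty, tz, ax, ay, az, claw], ...]]. A call has 1 to 8 rows; each row is the pose to reach, as a shift and turn from the pose commanded when the call began, along the tool's axes at that moment; what a row does not reach only later rows make up. A row lasts 1/8 s, in which the tool goes at most 62.5 mm and 10.7 degrees, less where a joint would pass 70% of its speed; a pose out of reach is approached as far as the arm can. A call with a gripper value outside its range is refused whole. The fingers move at their own pace and stop on an object; FORCE is the grip in N (left out, the last holds). Time passes only in rows, so rows that repeat a pose let the fingers close. It gives the time, the measured TCP pose, the force and the opening at its end, in the units of the state.
- manip.get_obs(): the state, without advancing time (a new reading comes with each control period).
- manip.camera(name): name is "scene" or "top" or "wrist"; returns the picture (480x640x3 uint8, blue, green, red); there is no depth.
- manip.calibration(name): a dict with "fx", "fy", "cx", "cy" (pixels), "view" (4x4, takes a point from world to camera coordinates); the wrist camera has in their place "tool_from_camera" (4x4, takes a point from camera to tool coordinates, whose origin is the TCP and whose axes are the flange's). Camera axes: x right, y up, looking along -z (the intrinsics and any distortion apply to the point x, -y, -z); pixel columns grow to the right and rows downward; lengths in m; the calibration is good to about 2 mm. A picture is of the moment at which its call begins: read the wrist's pose just before it. calibration takes no time and is no camera call.
- manip.hand_in(): hands the job in, once; it reports no verdict.
The state is a dict: "clock": time; "joint_pos": joint angles; "joint_velocities": joint speeds; "tau": joint torques, N m; "position": TCP position; "ee_rot": TCP orientation; "ft_force": force on the tool from outside, world axes, zero at the start; "torque": the same for the moment, N m; "grip_width": opening from 0.0 (shut) to 1.0 (fully open).
Only numpy, scipy, OpenCV 4.12 (cv2) and the standard library are available. Lean on these libraries where they do the work, as an engineer would, in place of code of your own. Each camera call takes 0.05 s, during which the arm holds its last target.

## Working session

There is one attempt and no reset: what is moved stays moved. The work goes in short steps, Python scripts to look and compute and a shell command to move; the robot and the scene stay as the last step left them, time stands still between calls to the robot, and variables do not carry over. Pictures are saved under pics/ and viewed, and the job is handed in when it is done.

```bash
ls -la; mkdir -p pics; cat > h.py <<'E'
import numpy as np, cv2
from workcell import manip
E
python3 - <<'E'
from h import *
o=manip.get_obs(); print(o); print(manip.pinch_z)
for n in ["scene","top","wrist"]:
    c=manip.calibration(n); print(n,{k:(np.round(v,4).tolist()) if not isinstance(v,str) else v for k,v in c.items()})
    cv2.imwrite(f"pics/{n}0.png",manip.camera(n))
E
```

```text
total 12
drwxr-xr-x  3 agent agent 4096 Dec  6 22:10 .
drwxr-xr-x 23 root  root  4096 Dec  6 22:10 ..
drwxr-xr-x  2 agent agent 4096 Dec  6 22:10 pics
{'clock': 0.0, 'joint_pos': array([-1.33957422,  0.33284087, -0.06471425,  1.46096066,  0.02160715,
        1.34988382, -0.08847991]), 'joint_velocities': array([ 4.48916724e-05,  1.36674169e-03, -1.13467849e-03,  3.51923407e-04,
       -5.93175859e-04, -2.48028818e-05,  1.86916534e-03]), 'tau': array([-2.02190781e-04, -6.25426912e+01,  4.89035610e-02, -3.91632092e+01,
        1.61161280e-02,  9.49086389e-03, -2.01343966e-06]), 'position': array([0.15684526, 0.60460873, 0.23052609]), 'ee_rot': array([ 1.26542579e-01,  9.91960931e-01, -6.96268624e-04, -5.45304643e-05]), 'ft_force': array([-1.15002277, -0.23347412,  0.25025493]), 'torque': array([0.00882865, 0.00489937, 0.00038724]), 'grip_width': 1.000885828532073}
0.0187
scene {'fx': 582.4897, 'fy': 582.4897, 'cx': 321.3814, 'cy': 234.901, 'view': [[0.9521, 0.3056, -0.0115, -0.547], [-0.2668, 0.8484, 0.4573, -0.023], [0.1495, -0.4323, 0.8892, -1.4007], [0.0, 0.0, 0.0, 1.0]]}
top {'fx': 496.3634, 'fy': 496.3634, 'cx': 313.8175, 'cy': 247.5991, 'view': [[0.0103, -0.9999, 0.0109, 0.1038], [0.9901, 0.0118, 0.1399, -0.5519], [-0.14, 0.0094, 0.9901, -1.2518], [0.0, 0.0, 0.0, 1.0]]}
wrist {'fx': 359.9807, 'fy': 359.9807, 'cx': 309.0112, 'cy': 233.3905, 'tool_from_camera': [[-0.0005, 0.9632, 0.2689, 0.0679], [1.0, 0.0005, -0.0001, -0.0003], [-0.0002, 0.2689, -0.9632, -0.143], [0.0, 0.0, 0.0, 1.0]]}
```

View pics/scene0.png

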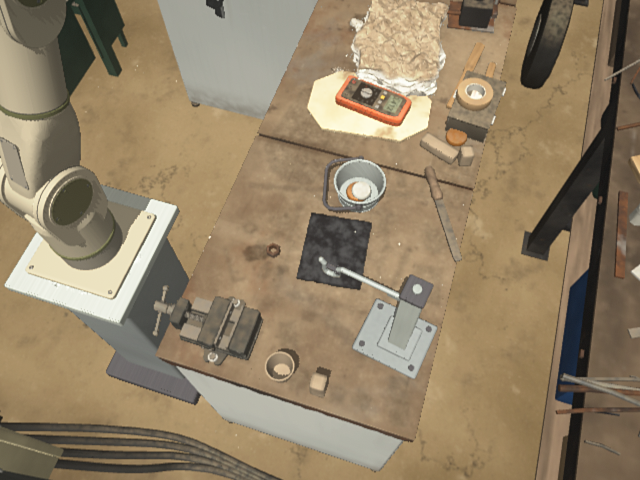

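View pics/top0.png

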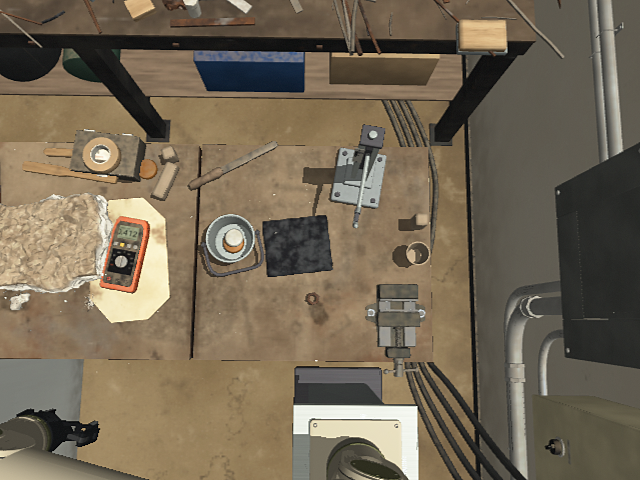

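View pics/wrist0.png

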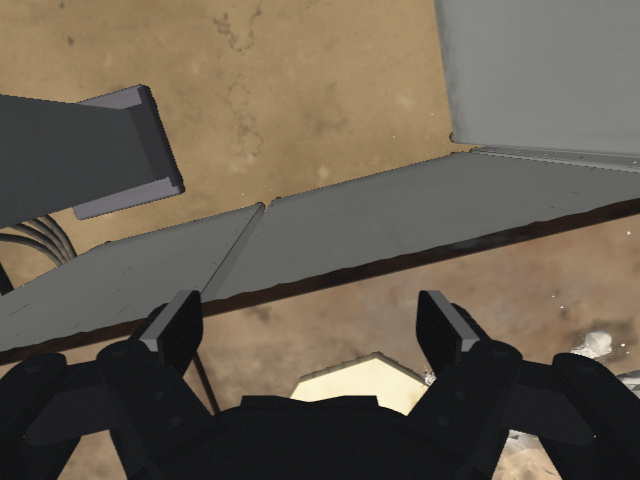

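```bash
cat > h.py <<'E'
import numpy as np, cv2
from scipy.spatial.transform import Rotation as R
from scipy.optimize import least_squares
from workcell import manip
def view(n,o=None):
    c=manip.calibration(n)
    if n!="wrist": return c,np.array(c["view"])
    o=o or manip.get_obs()
    T=np.eye(4);T[:3,:3]=R.from_quat(o["ee_rot"]).as_matrix();T[:3,3]=o["position"]
    return c,np.linalg.inv(T@np.array(c["tool_from_camera"]))
def proj(n,P,o=None):
    c,V=view(n,o);P=np.atleast_2d(P);q=P@V[:3,:3].T+V[:3,3]
    return np.c_[c["fx"]*q[:,0]/-q[:,2]+c["cx"],c["fy"]*q[:,1]/q[:,2]+c["cy"]]
def ray(n,uv,o=None):
    c,V=view(n,o);I=np.linalg.inv(V)
    d=np.array([(uv[0]-c["cx"])/c["fx"],-(uv[1]-c["cy"])/c["fy"],-1.])
    return I[:3,3],I[:3,:3]@d
def atz(n,uv,z,o=None):
    p,d=ray(n,uv,o);return p+d*(z-p[2])/d[2]
def tri(obs):
    A=0;b=0
    for a in obs:
        p,d=ray(*a);d=d/np.linalg.norm(d);M=np.eye(3)-np.outer(d,d);A=A+M;b=b+M@p
    x=np.linalg.solve(A,b);return x,[np.linalg.norm(np.cross(x-ray(*a)[0],ray(*a)[1]/np.linalg.norm(ray(*a)[1]))) for a in obs]
def crop(img,x0,y0,x1,y1,s,name):
    cv2.imwrite(name,cv2.resize(img[y0:y1,x0:x1],None,fx=s,fy=s,interpolation=cv2.INTER_CUBIC))
E
python3 - <<'E'
from h import *
t=cv2.imread("pics/top0.png");s=cv2.imread("pics/scene0.png")
crop(t,190,120,390,270,4,"pics/t1.png")
crop(s,300,140,450,260,5,"pics/s1.png")
crop(s,290,220,450,340,5,"pics/s2.png")
for n,uv,z in [("top",(231,238),.06),("top",(230,270),.056),("top",(357,222),.23),("top",(297,246),.02),("top",(311,298),.01),("top",(417,254),.05),("top",(422,219),.05)]: print(uv,atz(n,uv,z))
E
```

```text
(231, 238) [0.5698936  0.32217792 0.06      ]
(230, 270) [0.48815932 0.32258211 0.056     ]
(357, 222) [0.5823063  0.01621245 0.23      ]
(297, 246) [0.55700964 0.15417439 0.02      ]
(311, 298) [0.42132591 0.1157024  0.01      ]
(417, 254) [ 0.53554537 -0.15589409  0.05      ]
(422, 219) [ 0.6275422  -0.17066129  0.05      ]
```

View pics/t1.png

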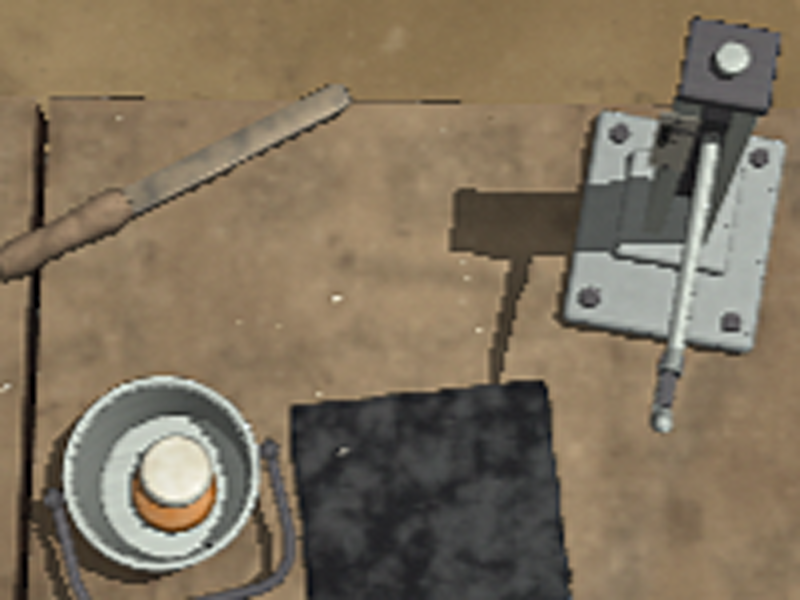

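View pics/s1.png

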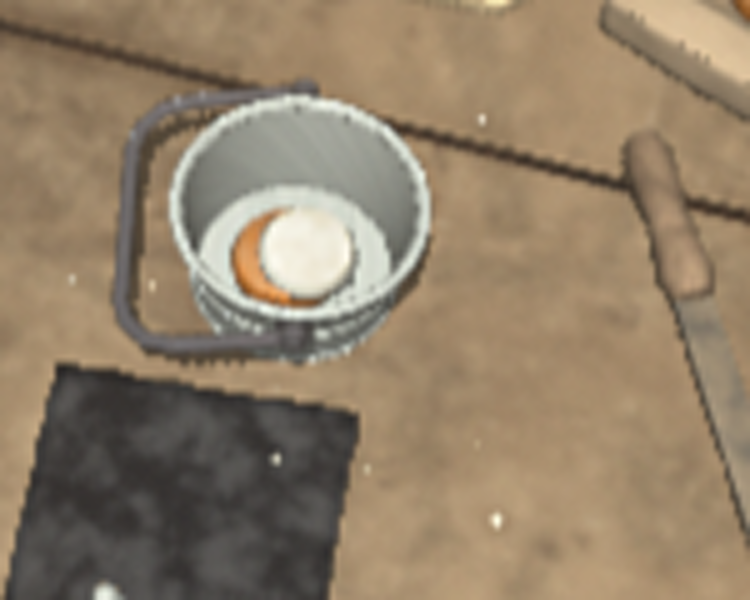

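View pics/s2.png

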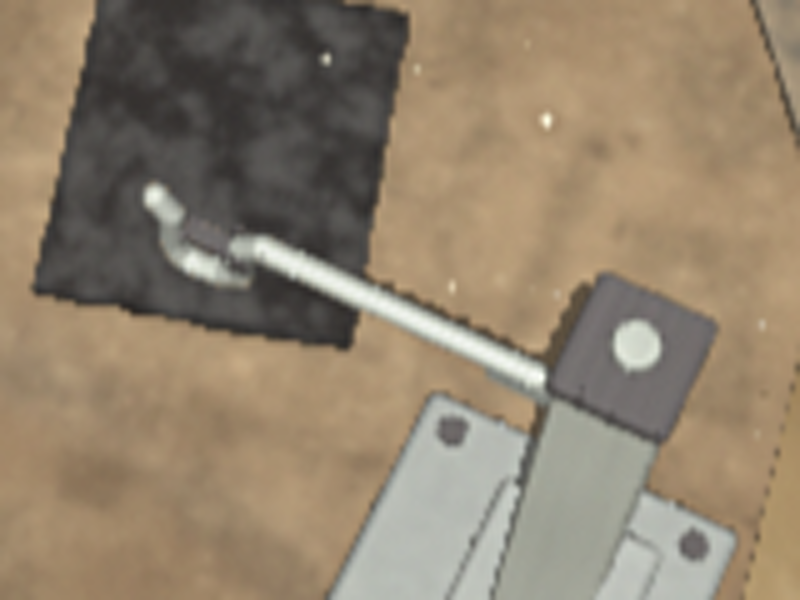

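```bash
python3 - <<'E'
from h import *
t=cv2.imread("pics/top0.png");s=cv2.imread("pics/scene0.png")
crop(t,190,200,290,290,8,"pics/t2.png")
print(tri([("top",(355.5,226)),("scene",(321,258.7))]))
# arm: tip end near head
a=atz("top",(190+662/4-.2,120+424/4),.241);print(a)
h=atz("top",(190+710/4,120+145/4),.239);b=atz("top",(190+680/4,120+345/4),.239);print(h,b,np.arctan2(*(h-b)[[1,0]]))
pa=atz("top",(257,232.5),.056);pb=atz("top",(203,244.2),.056);print(pa,pb,(pa+pb)/2,np.linalg.norm(pa-pb),np.arctan2(*(pb-pa)[[0,1]]))
print(atz("top",(230.6,238.6),.064))
E
```

```text
(array([0.57021142, 0.02094153, 0.24536349]), [np.float64(0.00014756256977649243), np.float64(0.00014756256977648457)])
[0.57114882 0.02104796 0.241     ]
[ 0.73146011 -0.00685001  0.239     ] [0.61618369 0.01036226 0.239     ] -0.14821800411230682
[0.58564939 0.25658898 0.056     ] [0.55360389 0.39378995 0.056     ] [0.56962664 0.32518947 0.056     ] 0.14089364845718 -0.229452685412477
[0.56769706 0.32250555 0.064     ]
```

View pics/t2.png

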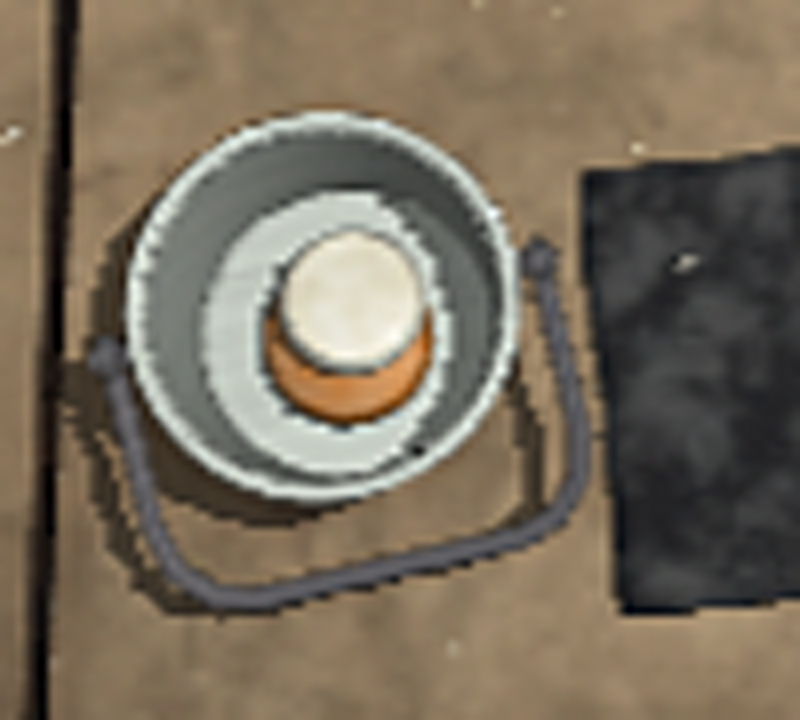

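```bash
cat > fitp.py <<'E'
from h import *
T=lambda x,y:np.array((190+x/8,200+y/8))-.5*(1-1/8)*0
S=lambda x,y:np.array((300+x/5,140+y/5))
def pts(p):
    x,y,yaw,th=p;c,s=np.cos(yaw),np.sin(yaw);M=np.array([[c,-s,0],[s,c,0],[0,0,1]]);o=np.array([x,y,0])
    f=lambda q:o+np.array(q)@M.T
    bz=.056+.086*np.sin(th);bx=-.086*np.cos(th)
    return f([[0,.07,.056],[0,-.07,.056],[bx,.044,bz],[bx,-.044,bz],[0,0,.064],[bx,0,bz]])
def ld(q,a,b):
    d=(b-a)/np.linalg.norm(b-a);return d[0]*(q[1]-a[1])-d[1]*(q[0]-a[0])
def res(p):
    P=pts(p);a=proj("top",P);b=proj("scene",P)
    # rim centre = mean of projected circle extents
    t=np.linspace(0,2*np.pi,60);C=np.c_[p[0]+.063*np.cos(t),p[1]+.063*np.sin(t),0*t+.062]
    ct=proj("top",C);cs=proj("scene",C)
    r=[*(a[0]-T(105,357)),*(a[1]-T(540,258)),*(b[0]-S(305,88)),*(b[1]-S(293,335)),
       ld(T(300,585),a[2],a[3]),ld(T(450,553),a[2],a[3]),ld(S(131,170),b[2],b[3]),ld(S(123,285),b[2],b[3]),
       ct[:,0].min()-T(126,0)[0],ct[:,0].max()-T(518,0)[0],ct[:,1].min()-T(0,112)[1],ct[:,1].max()-T(0,502)[1],
       cs[:,0].min()-S(170,0)[0],cs[:,0].max()-S(432,0)[0],cs[:,1].min()-S(0,93)[1],cs[:,1].max()-S(0,325)[1]]
    return np.array(r)
f=least_squares(res,[.57,.324,.23,0]);print(f.x,np.round(f.fun,1));print(pts(f.x)[5])
E
python3 fitp.py
```

```text
[ 0.56893077  0.32474822  0.23955607 -0.23577513] [ 0.3  0.1 -0.6  0.3  0.2  1.   0.2  0.7 -0.3  0.   0.2 -0.1 -0.6 -0.2
  0.   0.  -0.1 -0.1  0.9 -1.1]
[0.48769801 0.30490742 0.03591068]
```

```bash
cat >> h.py <<'E'
def rel(pos,M):
    o=manip.get_obs();A=R.from_quat(o["ee_rot"]);r=A.inv()*R.from_matrix(M)
    t=A.inv().apply(np.array(pos)-o["position"])
    print("shift",np.round(t,4),"rot",np.round(r.as_rotvec(),3),"deg",round(np.degrees(r.magnitude()),1),"clock",o["clock"])
def down(yang):  # tool down, tool y at world angle yang
    y=np.array([np.cos(yang),np.sin(yang),0]);z=np.array([0,0,-1.]);return np.c_[np.cross(y,z),y,z]
def poke(yaw,phi):
    px=np.array([np.cos(yaw),np.sin(yaw),0]);y=np.array([np.sin(yaw),-np.cos(yaw),0])
    z=np.sin(phi)*px+np.array([0,0,-np.cos(phi)]);return np.c_[np.cross(y,z),y,z]
def st():
    o=manip.get_obs();print("t",round(float(o["clock"]),2),"pos",np.round(o["position"],4),"z",np.round(R.from_quat(o["ee_rot"]).as_matrix()[:,2],3),"y",np.round(R.from_quat(o["ee_rot"]).as_matrix()[:,1],3),"F",np.round(o["ft_force"],2),"q",np.round(o["joint_pos"],2),"g",round(float(o["grip_width"]),3))
E
python3 - <<'E'
from h import *
rel([.42,.29,.23],down(.2396-np.pi/2))
E
```

```text
shift [-0.3337 -0.2386  0.001 ] rot [-0.000e+00  1.000e-03  2.648e+00] deg 151.7 clock 0.15
```

```bash
python3 -m handwheel '[[[-0.042,-0.030,0,0,0,0.18,0.04],[-0.084,-0.06,0,0,0,0.36,0],[-0.126,-0.09,0,0,0,0.54,0],[-0.168,-0.12,0,0,0,0.72,0],[-0.21,-0.15,0,0,0,0.9,0],[-0.252,-0.18,0,0,0,1.08,0],[-0.294,-0.21,0,0,0,1.26,0],[-0.3337,-0.2386,0,0,0,1.44,0]]]' 60; python3 - <<'E'
from h import *
st();rel([.42,.29,.23],down(.2396-np.pi/2));rel([.42,.29,.20],poke(.2396,np.pi/4))
E
```

```text
clock: 1.15
position: [0.4209, 0.2886, 0.2313]
ee_rot: [0.751, 0.66, 0.0, -0.0]
ft_force: [0.5, 0.8, 0.2]
grip_width: -0.003
t 1.15 pos [0.4209 0.2886 0.2313] z [-0.  0. -1.] y [ 0.992 -0.129 -0.   ] F [0.52 0.75 0.25] q [-0.99  0.07  0.31  1.78 -0.02  1.3  -0.8 ] g -0.003
shift [ 0.0012 -0.0011  0.0013] rot [-0.    -0.     1.202] deg 68.9 clock 1.15
shift [ 0.0012 -0.0011  0.0313] rot [-0.471  0.687  1.136] deg 80.7 clock 1.15
```

```bash
python3 -m handwheel '[[[0,0,0,-0.059,0.086,0.142,0],[0,0,0,-0.118,0.172,0.284,0],[0,0,0,-0.177,0.258,0.426,0],[0,0,0,-0.236,0.344,0.568,0],[0,0,0,-0.295,0.43,0.71,0],[0,0,0,-0.354,0.515,0.852,0],[0,0,0,-0.412,0.6,0.994,0],[0,0,0,-0.471,0.687,1.136,0]]]'; python3 - <<'E'
from h import *
st();rel([.42,.29,.20],poke(.2396,np.pi/4))
E
```

```text
clock: 2.15
position: [0.4194, 0.2907, 0.2352]
ee_rot: [0.919, 0.172, 0.351, -0.044]
ft_force: [0.4, -0.3, 0.8]
grip_width: -0.002
t 2.15 pos [0.4194 0.2907 0.2352] z [ 0.631  0.201 -0.75 ] y [ 0.348 -0.937  0.041] F [ 0.42 -0.33  0.79] q [-0.61 -0.34 -0.31  2.3   0.52  0.62 -2.47] g -0.002
shift [-0.023  -0.0006  0.0266] rot [-0.05   0.061  0.112] deg 7.8 clock 2.15
```

```bash
python3 - <<'E'
from h import *
px=np.array([np.cos(.2396),np.sin(.2396),0]);b=np.array([.4877,.3049,0])
rel(b-.05*px+[0,0,.07],poke(.2396,np.pi/4));rel(b-.05*px+[0,0,.017],poke(.2396,np.pi/4))
print(b-.05*px)
E
```

```text
shift [-0.0948 -0.0021  0.1367] rot [-0.05   0.061  0.112] deg 7.8 clock 2.15
shift [-0.1298 -0.0042  0.1764] rot [-0.05   0.061  0.112] deg 7.8 clock 2.15
[0.43912835 0.2930343  0.        ]
```

```bash
python3 -m handwheel '[[[-0.03,0,0.045,-0.01,0.015,0.03,0],[-0.06,-0.001,0.09,-0.02,0.03,0.06,0],[-0.0948,-0.002,0.1367,-0.05,0.061,0.112,0],[-0.0948,-0.002,0.1367,-0.05,0.061,0.112,0],[-0.0948,-0.002,0.1367,-0.05,0.061,0.112,0]]]'; python3 - <<'E'
from h import *
st()
px=np.array([np.cos(.2396),np.sin(.2396),0]);b=np.array([.4877,.3049,0])
rel(b-.05*px+[0,0,.017],poke(.2396,np.pi/4))
crop(manip.camera("scene"),280,120,480,270,4,"pics/s3.png");cv2.imwrite("pics/w3.png",manip.camera("wrist"))
E
```

```text
clock: 2.78
position: [0.4326, 0.2977, 0.1632]
ee_rot: [0.912, 0.127, 0.387, -0.049]
ft_force: [-0.6, 0.5, 0.4]
grip_width: 0.003
t 2.77 pos [0.4326 0.2977 0.1632] z [ 0.693  0.187 -0.696] y [ 0.269 -0.963  0.009] F [-0.64  0.46  0.38] q [ 0.37 -0.38 -1.2   2.37  0.41  0.27 -2.59] g 0.003
shift [-0.1014  0.005   0.1055] rot [-0.017 -0.015  0.03 ] deg 2.2 clock 2.775
```

View pics/s3.png

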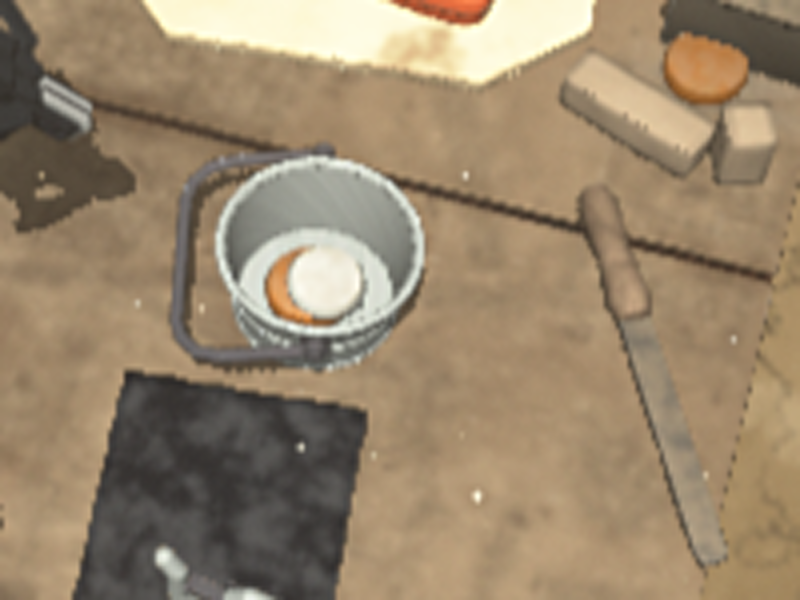

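View pics/w3.png

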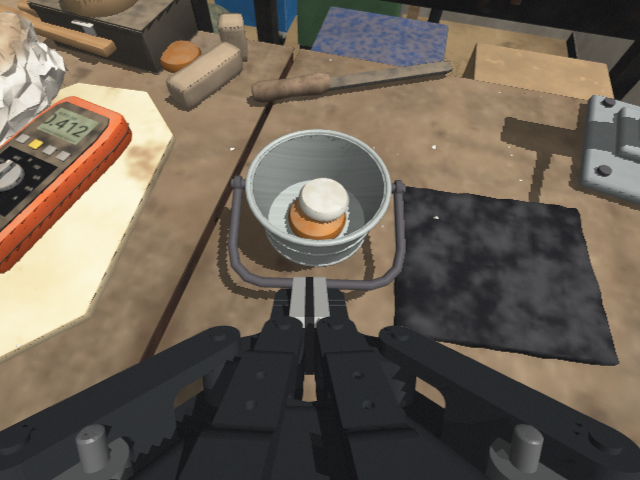

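```bash
cat >> h.py <<'E'
PX,PY,YAW=.5689,.3247,.2396
def pw(q,p=(PX,PY,YAW)):
    c,s=np.cos(p[2]),np.sin(p[2]);return np.array([p[0]+c*q[0]-s*q[1],p[1]+s*q[0]+c*q[1],q[2]])
YD=YAW-.70
DH=np.array([np.cos(YD),np.sin(YD),0])
def tiltA(phi,yd=YD):
    d=np.array([np.cos(yd),np.sin(yd),0]);y=np.array([-np.sin(yd),np.cos(yd),0])
    z=np.sin(phi)*d+np.array([0,0,-np.cos(phi)]);return np.c_[np.cross(y,z),y,z]
def wire(th,r=.0799,y=.0607): return pw([-r*np.cos(th),y,.056+r*np.sin(th)])
def tcpA(th,s=.012,phi=np.pi/4,w=.015):
    d=np.sin(phi)*DH+np.array([0,0,-np.cos(phi)]);n=np.cos(phi)*DH+np.array([0,0,np.sin(phi)])
    return wire(th)+s*d-w*n
E
python3 - <<'E'
from h import *
print(YD,wire(-.236),tcpA(-.236));rel([.40,.40,.24],down(YD+np.pi/2))
E
```

```text
-0.4603999999999999 [0.47902902 0.36523018 0.03731815] [0.47712858 0.36617269 0.01822627]
shift [ 0.0543 -0.1091 -0.0583] rot [ 0.954 -0.348 -2.249] deg 141.4 clock 2.875
```

```bash
python3 -m handwheel '[[[0.02,-0.03,-0.03,0.068,-0.025,-0.16,0],[0.04,-0.06,-0.05,0.136,-0.05,-0.32,0],[0.0543,-0.09,-0.0583,0.204,-0.074,-0.48,0],[0.0543,-0.1091,-0.0583,0.272,-0.099,-0.64,0],[0.0543,-0.1091,-0.0583,0.34,-0.124,-0.80,0],[0.0543,-0.1091,-0.0583,0.408,-0.149,-0.96,0],[0.0543,-0.1091,-0.0583,0.476,-0.174,-1.12,0],[0.0543,-0.1091,-0.0583,0.543,-0.198,-1.28,0]]]'; python3 - <<'E'
from h import *
st();rel([.40,.40,.24],down(YD+np.pi/2));rel([.40,.40,.24],tiltA(.785))
E
```

```text
clock: 3.88
position: [0.3987, 0.402, 0.2418]
ee_rot: [0.677, 0.7, 0.226, -0.029]
ft_force: [-0.4, -0.1, -0.6]
grip_width: -0.002
t 3.88 pos [0.3987 0.402  0.2418] z [ 0.265  0.355 -0.897] y [ 0.961 -0.019  0.277] F [-0.37 -0.14 -0.6 ] q [-0.5  -0.1  -0.32  1.99 -0.11  0.79 -0.74] g -0.002
shift [-0.0026  0.0008  0.0013] rot [ 0.451 -0.168 -1.058] deg 66.6 clock 3.875
shift [-0.0026  0.0008  0.0013] rot [ 0.013 -0.862 -1.19 ] deg 84.2 clock 3.875
```

```bash
python3 -m handwheel '[[[0,0,0,0.002,-0.108,-0.149,0],[0,0,0,0.003,-0.216,-0.298,0],[0,0,0,0.005,-0.323,-0.446,0],[0,0,0,0.006,-0.43,-0.595,0],[0,0,0,0.008,-0.54,-0.744,0],[0,0,0,0.01,-0.647,-0.893,0],[0,0,0,0.011,-0.754,-1.04,0],[0,0,0,0.013,-0.862,-1.19,0]]]'; python3 - <<'E'
from h import *
st();rel(tcpA(-.236)-.06*DH+[0,0,.05],tiltA(.785))
E
```

```text
clock: 4.88
position: [0.3991, 0.4027, 0.2424]
ee_rot: [0.212, 0.898, -0.089, 0.375]
ft_force: [0.4, -0.8, -0.8]
grip_width: -0.001
t 4.88 pos [0.3991 0.4027 0.2424] z [ 0.635 -0.319 -0.703] y [ 0.448  0.894 -0.001] F [ 0.38 -0.81 -0.76] q [-0.84  0.27 -0.55  1.77  0.9   1.49 -0.53] g -0.001
shift [0.1055 0.0022 0.1411] rot [-0.004  0.006 -0.002] deg 0.4 clock 4.875
```

```bash
python3 -m handwheel '[[[0.035,0,0.047,0,0,0,0],[0.07,0.001,0.094,0,0,0,0],[0.1055,0.002,0.141,-0.004,0.006,0,0],[0.1055,0.002,0.141,-0.004,0.006,0,0]]]'; python3 - <<'E'
from h import *
st();rel(tcpA(-.236)-.05*DH,tiltA(.785));rel(tcpA(-.236),tiltA(.785))
crop(manip.camera("scene"),280,120,480,270,4,"pics/s4.png");cv2.imwrite("pics/w4.png",manip.camera("wrist"))
E
```

```text
clock: 5.38
position: [0.422, 0.3906, 0.0643]
ee_rot: [0.213, 0.9, -0.089, 0.37]
ft_force: [-0.9, -0.4, 0.7]
grip_width: 0.004
t 5.38 pos [0.422  0.3906 0.0643] z [ 0.629 -0.318 -0.71 ] y [ 0.448  0.894 -0.003] F [-0.94 -0.36  0.74] q [-0.85  0.51 -0.49  1.89  1.06  1.28 -0.79] g 0.004
shift [0.0252 0.0028 0.0399] rot [-0.005 -0.003 -0.001] deg 0.4 clock 5.375
shift [-0.0103  0.003   0.0752] rot [-0.005 -0.003 -0.001] deg 0.4 clock 5.375
```

View pics/s4.png

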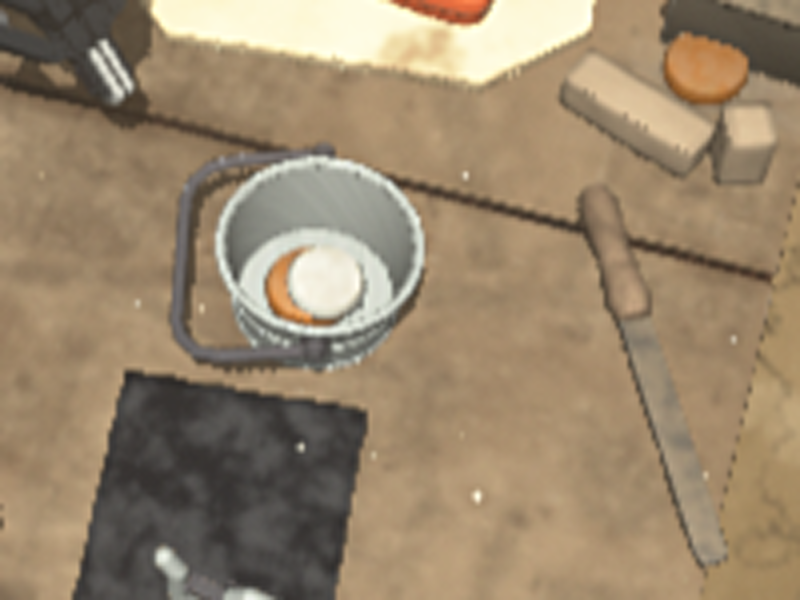

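View pics/w4.png

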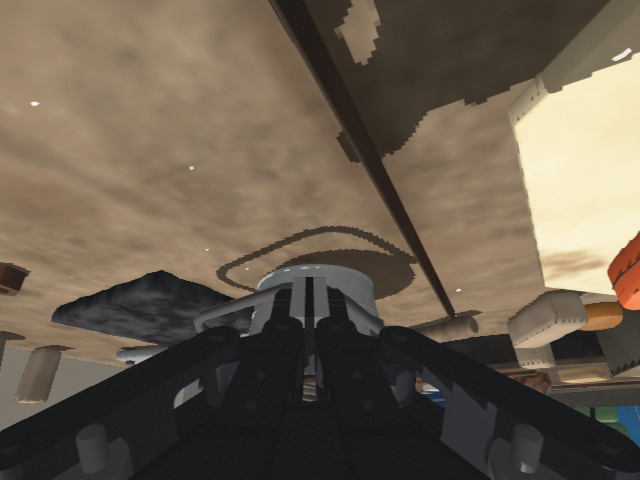

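```bash
python3 -m handwheel '[[[0.014,0.002,0.022,0,0,0,0],[0.028,0.003,0.0427,0,0,0,0],[0.028,0.003,0.0427,0,0,0,0],[0.016,0.003,0.0545,0,0,0,0],[0.004,0.003,0.0665,0,0,0,0],[-0.0075,0.003,0.078,0,0,0,0],[-0.0075,0.003,0.078,0,0,0,0]]]'; python3 - <<'E'
from h import *
st();rel(tcpA(-.236),tiltA(.785))
crop(manip.camera("scene"),280,120,480,270,4,"pics/s5.png");crop(manip.camera("top"),150,170,290,290,5,"pics/t5.png")
E
```

```text
clock: 6.35
position: [0.4795, 0.3677, 0.0182]
ee_rot: [0.216, 0.899, -0.085, 0.37]
ft_force: [-0.1, -0.4, 0.0]
grip_width: -0.0
t 6.35 pos [0.4795 0.3677 0.0182] z [ 0.63  -0.313 -0.711] y [0.452 0.892 0.007] F [-0.14 -0.35  0.04] q [-0.79  0.59 -0.42  1.9   1.16  1.17 -0.82] g -0.0
shift [ 0.001  -0.0024 -0.0011] rot [-0.001 -0.005 -0.011] deg 0.7 clock 6.35
```

View pics/s5.png

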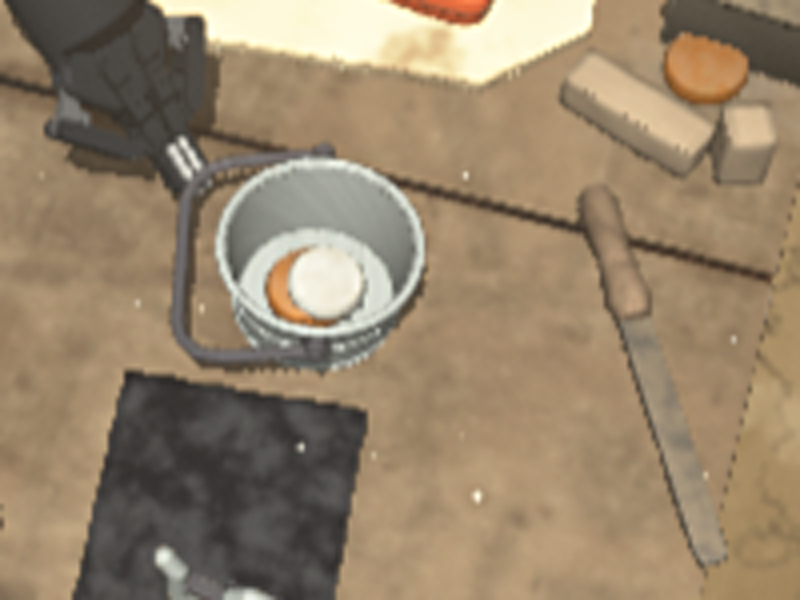

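View pics/t5.png

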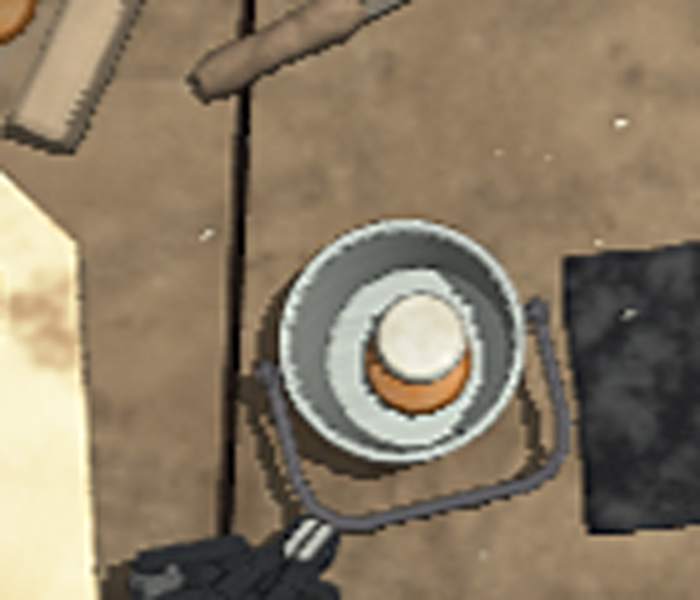

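```bash
python3 - <<'E'
from h import *
o=manip.get_obs();A=R.from_quat(o["ee_rot"])
for th in np.arange(-.2,1.65,.1):
    p=tcpA(th,s=.018);print(round(th,2),np.round(p,4),np.round(A.inv().apply(p-o["position"]),4))
E
```

```text
-0.2 [0.4803 0.3641 0.0168] [-0.0026 -0.0034  0.0039]
-0.1 [0.4792 0.3639 0.0247] [-0.0075 -0.0041 -0.0024]
0.0 [0.4788 0.3638 0.0327] [-0.0129 -0.0043 -0.0083]
0.1 [0.4792 0.3639 0.0406] [-0.0187 -0.004  -0.0137]
0.2 [0.4803 0.3641 0.0485] [-0.0249 -0.0031 -0.0187]
0.3 [0.4822 0.3646 0.0563] [-0.0314 -0.0018 -0.0232]
0.4 [0.4849 0.3653 0.0638] [-0.0381  0.     -0.027 ]
0.5 [0.4883 0.3661 0.071 ] [-0.0451  0.0023 -0.0303]
0.6 [0.4923 0.3671 0.0778] [-0.0521  0.0051 -0.0329]
0.7 [0.497  0.3682 0.0841] [-0.0592  0.0083 -0.0348]
0.8 [0.5023 0.3695 0.09  ] [-0.0662  0.0118 -0.0361]
0.9 [0.5081 0.3709 0.0953] [-0.0731  0.0157 -0.0366]
1.0 [0.5145 0.3725 0.0999] [-0.0799  0.02   -0.0364]
1.1 [0.5212 0.3741 0.1039] [-0.0864  0.0245 -0.0355]
1.2 [0.5283 0.3759 0.1071] [-0.0926  0.0293 -0.0339]
1.3 [0.5356 0.3777 0.1097] [-0.0985  0.0342 -0.0316]
1.4 [0.5432 0.3795 0.1114] [-0.1039  0.0393 -0.0287]
1.5 [0.5509 0.3814 0.1124] [-0.1089  0.0444 -0.0251]
1.6 [0.5587 0.3833 0.1125] [-0.1133  0.0496 -0.0209]
```

```bash
python3 -m handwheel '[[[-0.003,-0.0035,0.004,0,0,0,0],[-0.0075,-0.004,-0.0024,0,0,0,0],[-0.013,-0.004,-0.008,0,0,0,0],[-0.019,-0.004,-0.0135,0,0,0,0],[-0.025,-0.003,-0.0185,0,0,0,0],[-0.0315,-0.002,-0.023,0,0,0,0],[-0.0315,-0.002,-0.023,0,0,0,0]]]'; python3 - <<'E'
from h import *
st()
crop(manip.camera("scene"),280,120,480,270,4,"pics/s6.png");crop(manip.camera("top"),150,170,290,290,5,"pics/t6.png")
E
```

```text
clock: 7.32
position: [0.4827, 0.3648, 0.057]
ee_rot: [0.215, 0.9, -0.084, 0.37]
ft_force: [-1.6, 1.6, 0.1]
grip_width: -0.003
t 7.33 pos [0.4827 0.3648 0.057 ] z [ 0.63  -0.31  -0.712] y [0.449 0.894 0.008] F [-1.62  1.62  0.12] q [-0.77  0.51 -0.44  1.89  1.12  1.19 -0.74] g -0.003
```

View pics/s6.png

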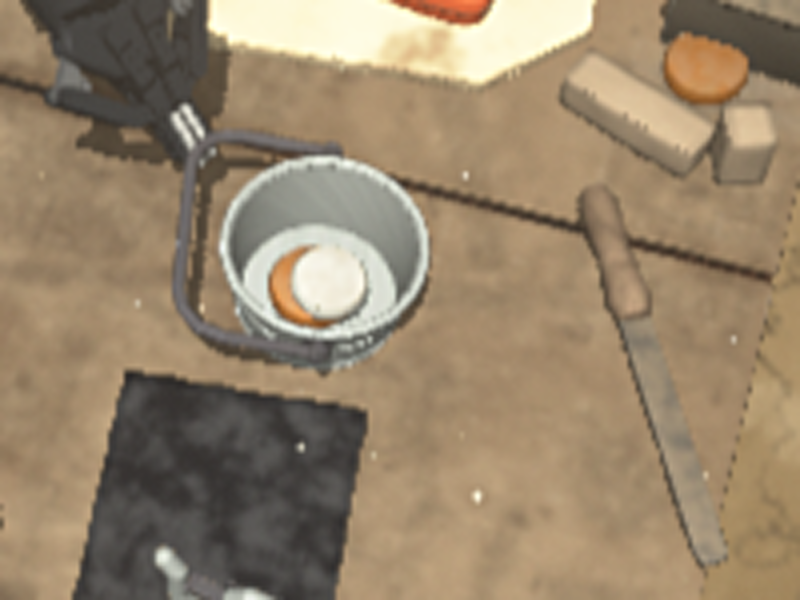

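View pics/t6.png

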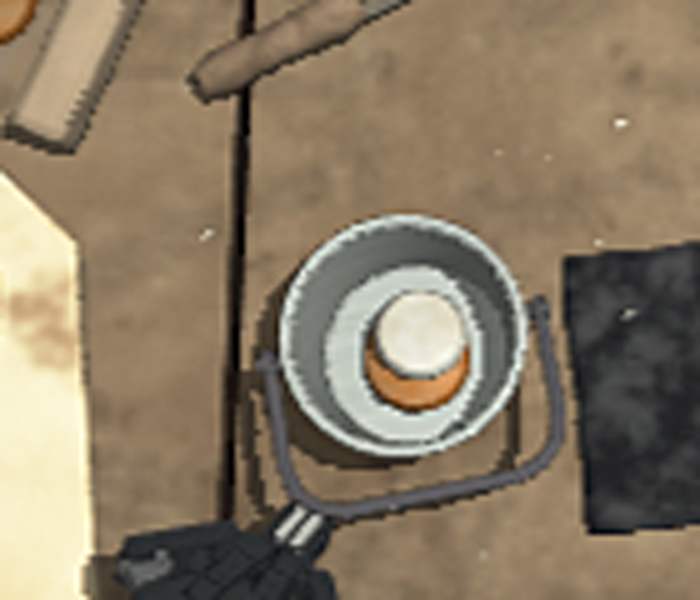

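```bash
python3 -m handwheel '[[[-0.007,0.002,-0.004,0,0,0,0],[-0.0137,0.004,-0.007,0,0,0,0],[-0.0207,0.007,-0.0097,0,0,0,0],[-0.0278,0.010,-0.0116,0,0,0,0],[-0.0348,0.0136,-0.0129,0,0,0,0],[-0.0417,0.0175,-0.0134,0,0,0,0],[-0.0485,0.0218,-0.0132,0,0,0,0],[-0.0485,0.0218,-0.0132,0,0,0,0]]]'; python3 - <<'E'
from h import *
st()
crop(manip.camera("scene"),280,120,480,270,4,"pics/s7.png");crop(manip.camera("top"),150,170,290,290,5,"pics/t7.png")
E
```

```text
clock: 8.43
position: [0.5152, 0.3723, 0.1002]
ee_rot: [0.215, 0.9, -0.084, 0.37]
ft_force: [-0.9, -0.6, -0.5]
grip_width: 0.001
t 8.43 pos [0.5152 0.3723 0.1002] z [ 0.63  -0.311 -0.712] y [0.45  0.893 0.008] F [-0.89 -0.55 -0.53] q [-0.73  0.48 -0.44  1.82  1.09  1.21 -0.62] g 0.001
```

View pics/s7.png

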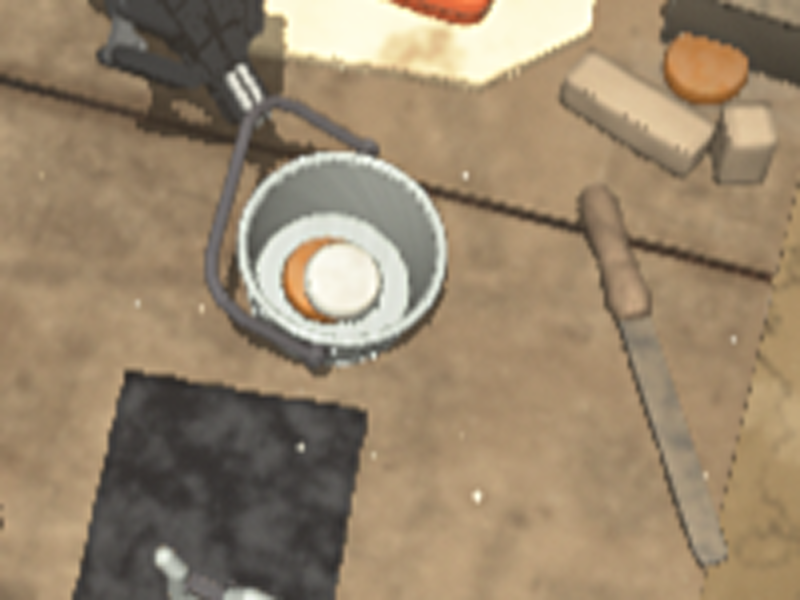

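View pics/t7.png

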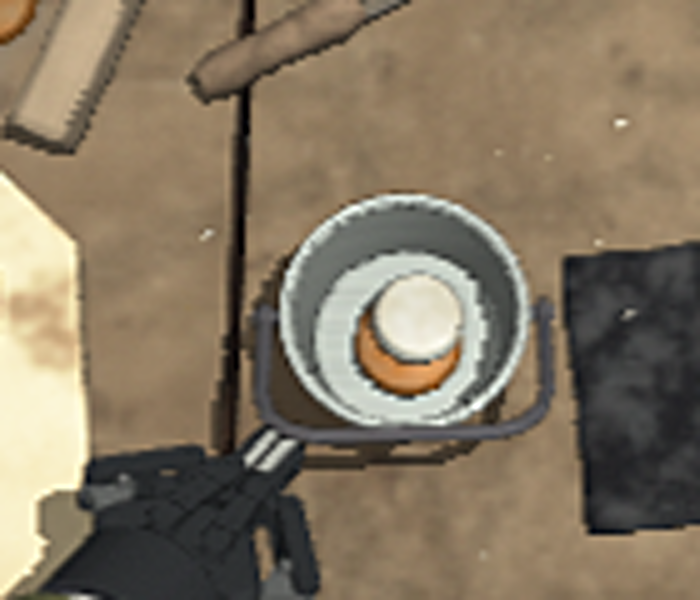

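```bash
python3 -m handwheel '[[[0.01,0,-0.02,0,0,0,0],[0.015,0,-0.06,0,0,0,0],[0.005,0,-0.10,0,0,0,0],[-0.02,0,-0.14,0,0,0,0],[-0.04,0,-0.16,0,0,0,0.04],[-0.04,0,-0.16,0,0,0,0.085]]]'; python3 - <<'E'
from h import *
st()
s=manip.camera("scene");t=manip.camera("top")
crop(s,310,130,430,220,6,"pics/s8.png");crop(t,190,190,290,270,8,"pics/t8.png")
E
```

```text
clock: 9.28
position: [0.4379, 0.4108, 0.2446]
ee_rot: [0.215, 0.9, -0.082, 0.371]
ft_force: [-0.1, -0.7, -0.4]
grip_width: 0.42
t 9.28 pos [0.4379 0.4108 0.2446] z [ 0.632 -0.307 -0.712] y [0.447 0.894 0.011] F [-0.11 -0.66 -0.37] q [-0.8   0.31 -0.53  1.72  0.92  1.45 -0.48] g 0.42
```

View pics/s8.png

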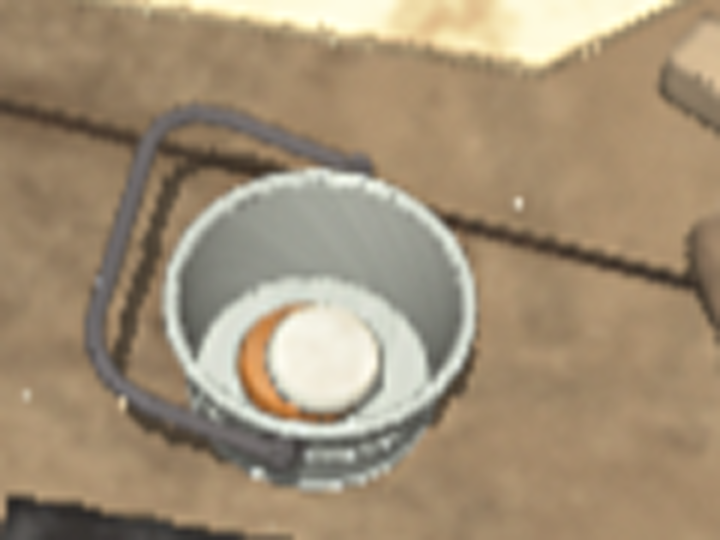

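View pics/t8.png

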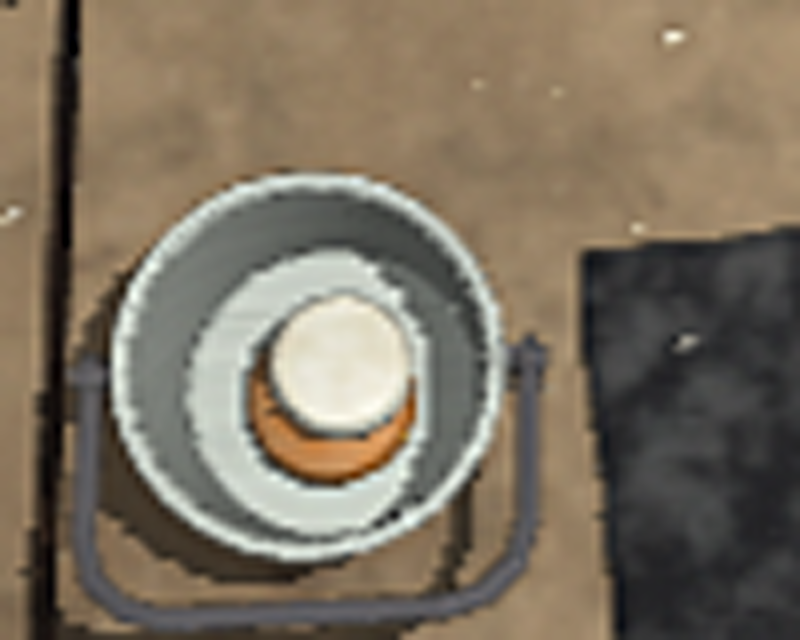

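```bash
cat > fit2.py <<'E'
from h import *
import fitp
def fit(tp,sp,tb,sb,tr,sr,x0,pr=True):
    def res(p):
        P=fitp.pts(p);a=proj("top",P);b=proj("scene",P)
        t=np.linspace(0,2*np.pi,90);C=np.c_[p[0]+.063*np.cos(t),p[1]+.063*np.sin(t),0*t+.062]
        ct=proj("top",C);cs=proj("scene",C);r=[]
        for Q,q in ((a,tp),(b,sp)):
            for i in (0,1):
                if q[i] is not None: r+=list(Q[i]-q[i])
        for Q,q in ((a,tb),(b,sb)):
            for u in q: r.append(fitp.ld(np.array(u),Q[2],Q[3]))
        for c,v in ((ct,tr),(cs,sr)):
            if v: r+=[c[:,0].min()-v[0],c[:,0].max()-v[1],c[:,1].min()-v[2],c[:,1].max()-v[3]]
        return np.array(r)
    f=least_squares(res,x0);print(np.round(f.x,4),np.round(f.fun,1));print(np.round(fitp.pts(f.x)[5],4));return f.x
def sc(off,k): return lambda x,y:(off[0]+x/k,off[1]+y/k)
E
sed -i 's/^f=least/if __name__=="__main__":\n  f=least/' fitp.py
python3 - <<'E'
from fit2 import *
T=sc((190,190),8);S=sc((310,130),6)
fit([T(88,375),T(530,355)],[S(365,160),S(290,450)],[T(150,617),T(430,602)],[S(135,200),S(103,300)],[190+112/8,190+503/8,190+172/8,190+562/8],[310+167/6,310+476/6,130+170/6,130+437/6],[.58,.32,0,.7])
E
```

```text
[0.5766 0.3304 0.0602 0.3194] [-0.2  0.1 -0.8 -0.  -1.   1.5 -1.   0.8  0.  -0.1 -0.1  0.3 -1.  -0.4
 -0.4 -0.5 -0.2  0.7  0.1 -0.1]
[0.4951 0.3255 0.083 ]
```

```bash
cat >> h.py <<'E'
P2=(.5766,.3304,.0602)
def jawin(phi,yaw):
    px=np.array([np.cos(yaw),np.sin(yaw),0]);k=np.array([0,0,1.])
    y=np.cos(phi)*px+np.sin(phi)*k;z=np.sin(phi)*px-np.cos(phi)*k;return np.c_[np.cross(y,z),y,z]
def grasp(th,phi,P=P2,s=.012,yb=0.,back=0.):
    b=pw([-.086*np.cos(th),yb,.056+.086*np.sin(th)],P);M=jawin(phi,P[2]);return b+(s-back)*M[:,2],M
E
python3 - <<'E'
from h import *
p,M=grasp(.32,.6,back=.09);print(p);rel(p,M)
E
```

```text
[0.4511513  0.32283885 0.1474289 ]
shift [ 0.0298 -0.0722  0.1022] rot [-0.114  0.375  1.143] deg 69.2 clock 9.375
```

```bash
python3 -m handwheel '[[[0.004,-0.01,0.014,-0.016,0.054,0.163,0.03],[0.008,-0.02,0.028,-0.033,0.107,0.327,0.03],[0.013,-0.031,0.044,-0.049,0.161,0.49,0.03],[0.017,-0.041,0.058,-0.065,0.214,0.653,0.03],[0.021,-0.051,0.072,-0.081,0.268,0.816,0.03],[0.025,-0.062,0.086,-0.098,0.321,0.98,0.03],[0.0298,-0.0722,0.102,-0.114,0.375,1.143,0.03],[0.0298,-0.0722,0.102,-0.114,0.375,1.143,0.03]]]'; python3 - <<'E'
from h import *
st()
p,M=grasp(.32,.6,back=.0);rel(p,M)
crop(manip.camera("scene"),280,120,440,240,5,"pics/s9.png");cv2.imwrite("pics/w9.png",manip.camera("wrist"))
E
```

```text
clock: 10.38
position: [0.4513, 0.3197, 0.1454]
ee_rot: [0.656, 0.695, 0.213, 0.203]
ft_force: [-0.0, 0.5, -0.2]
grip_width: 0.351
t 10.38 pos [0.4513 0.3197 0.1454] z [ 0.562  0.029 -0.826] y [0.825 0.048 0.563] F [-0.03  0.47 -0.19] q [-0.57  0.01 -0.42  2.16  0.75  0.73 -1.44] g 0.351
shift [0.0036 0.0014 0.0884] rot [-0.002  0.004 -0.001] deg 0.3 clock 10.375
```

View pics/s9.png

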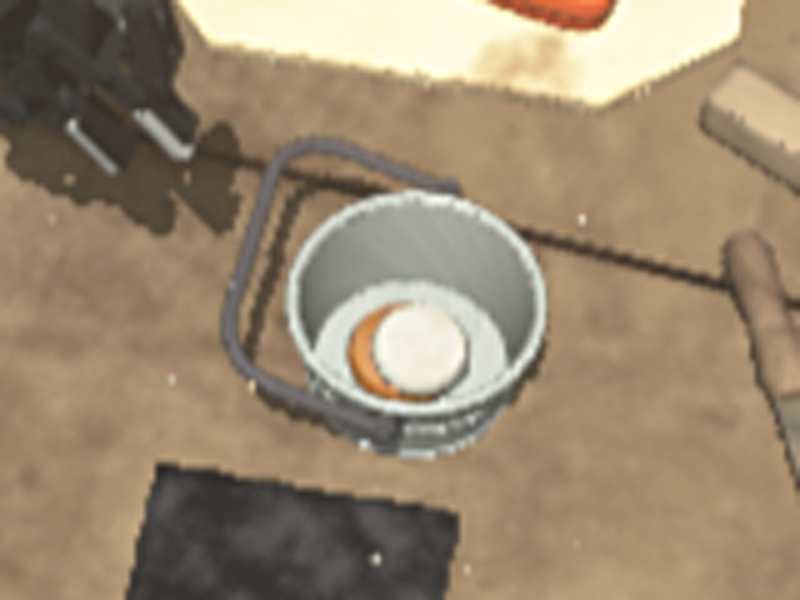

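View pics/w9.png

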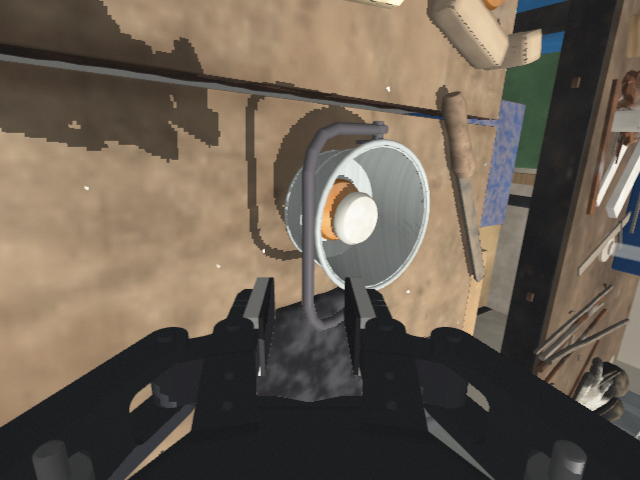

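```bash
python3 -m handwheel '[[[0.001,0.0005,0.03,0,0,0,0.03],[0.003,0.001,0.06,0,0,0,0.03],[0.0036,0.0014,0.08,0,0,0,0.03],[0.0036,0.0014,0.088,0,0,0,0.03],[0.0036,0.0014,0.088,0,0,0,0.03]]]'; python3 - <<'E'
from h import *
st()
crop(manip.camera("scene"),280,120,440,240,5,"pics/s10.png");cv2.imwrite("pics/w10.png",manip.camera("wrist"))
E
```

```text
clock: 11.1
position: [0.5025, 0.3299, 0.0758]
ee_rot: [0.655, 0.696, 0.215, 0.203]
ft_force: [-0.4, -0.2, 0.6]
grip_width: 0.35
t 11.1 pos [0.5025 0.3299 0.0758] z [ 0.564  0.034 -0.825] y [0.824 0.05  0.565] F [-0.43 -0.23  0.55] q [-0.57  0.22 -0.36  2.12  0.99  0.62 -1.62] g 0.35
```

View pics/s10.png

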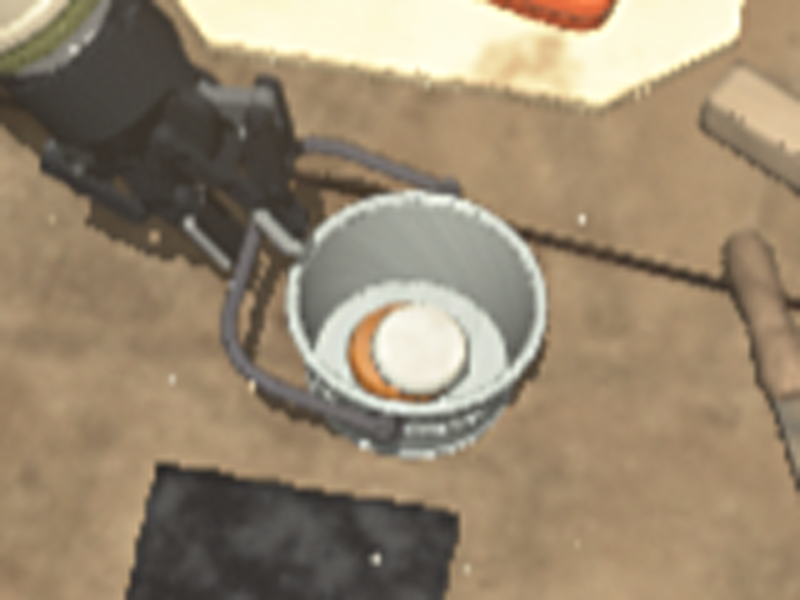

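View pics/w10.png

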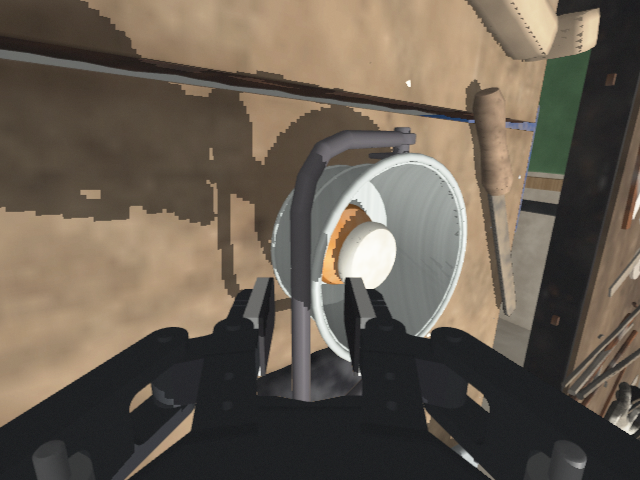

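```bash
python3 -m handwheel '[[[0,-0.003,0,0,0,0,0.03],[0,-0.003,0,0,0,0,0.015],[0,-0.003,0,0,0,0,0],[0,-0.003,0,0,0,0,0],[0,-0.003,0,0,0,0,0]]]' 60; python3 - <<'E'
from h import *
st()
cv2.imwrite("pics/w11.png",manip.camera("wrist"))
p0=manip.get_obs()["position"];M0=R.from_quat(manip.get_obs()["ee_rot"]).as_matrix();print(M0)
crop(manip.camera("top"),150,170,290,290,5,"pics/t11.png")
E
```

```text
clock: 11.82
position: [0.5, 0.3291, 0.0742]
ee_rot: [0.655, 0.695, 0.215, 0.203]
ft_force: [-3.4, -1.5, 2.4]
grip_width: 0.061
t 11.82 pos [0.5    0.3291 0.0742] z [ 0.564  0.034 -0.825] y [0.824 0.049 0.565] F [-3.38 -1.54  2.42] q [-0.57  0.22 -0.36  2.13  1.    0.62 -1.63] g 0.061
[[-5.92504857e-02  8.23592812e-01  5.64078239e-01]
 [ 9.98243063e-01  4.86525749e-02  3.38188465e-02]
 [ 4.09100097e-04  5.65090972e-01 -8.25028500e-01]]
```

View pics/w11.png

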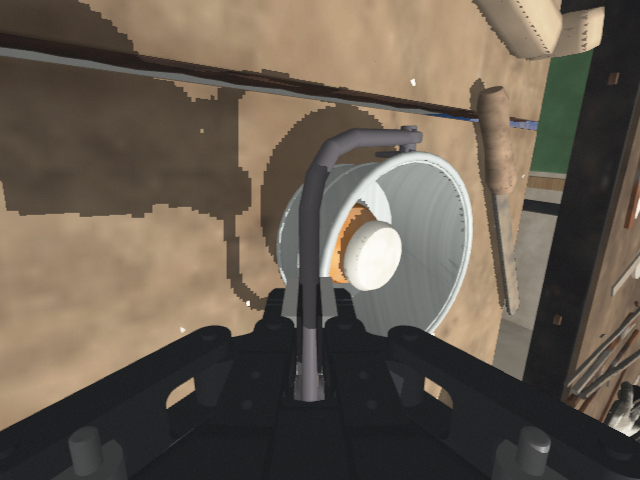

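View pics/t11.png

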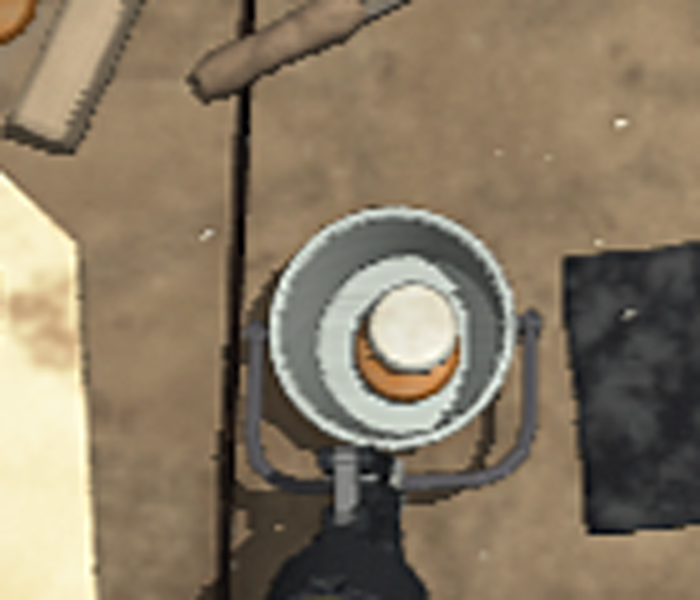

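```bash
cat >> h.py <<'E'
def arc(al,piv=(.5766,.3304,.056),yaw=.0602,cmd=None):
    o=manip.get_obs();A=R.from_quat(o["ee_rot"]);ax=np.array([-np.sin(yaw),np.cos(yaw),0]);piv=np.array(piv)
    for a in al:
        Q=R.from_rotvec(a*ax);p=piv+Q.apply(o["position"]-piv);r=A.inv()*Q*A
        print(round(a,2),np.round(p,3),"shift",np.round(A.inv().apply(p-o["position"]),4),"rot",np.round(r.as_rotvec(),3))
E
python3 - <<'E'
from h import *
st();arc(np.arange(.12,1.4,.12))
E
```

```text
t 11.93 pos [0.5    0.3291 0.0742] z [ 0.564  0.034 -0.825] y [0.824 0.049 0.565] F [-3.73 -0.06  1.67] q [-0.57  0.22 -0.36  2.13  1.    0.62 -1.63] g 0.061
0.12 [0.503 0.329 0.083] shift [ 0.      0.0074 -0.0059] rot [ 0.12 -0.   -0.  ]
0.24 [0.507 0.33  0.092] shift [ 0.      0.0154 -0.0109] rot [ 0.24 -0.   -0.  ]
0.36 [0.511 0.33  0.1  ] shift [ 0.      0.0239 -0.0149] rot [ 0.36 -0.   -0.  ]
0.48 [0.517 0.33  0.107] shift [ 0.      0.0329 -0.0178] rot [ 0.48  -0.001 -0.   ]
0.6 [0.524 0.331 0.114] shift [ 0.      0.0421 -0.0197] rot [ 0.6   -0.001 -0.   ]
0.72 [0.531 0.331 0.12 ] shift [ 0.      0.0515 -0.0204] rot [ 0.72  -0.001 -0.   ]
0.84 [0.539 0.331 0.125] shift [ 0.0001  0.0609 -0.02  ] rot [ 0.84  -0.001 -0.   ]
0.96 [0.547 0.332 0.129] shift [ 0.0001  0.0702 -0.0185] rot [ 0.96  -0.001 -0.   ]
1.08 [0.556 0.333 0.132] shift [ 0.0001  0.0793 -0.0158] rot [ 1.08e+00 -1.00e-03 -0.00e+00]
1.2 [0.566 0.333 0.134] shift [ 0.0001  0.088  -0.0121] rot [ 1.2e+00 -1.0e-03 -0.0e+00]
1.32 [0.575 0.334 0.135] shift [ 0.0001  0.0961 -0.0074] rot [ 1.32e+00 -1.00e-03 -0.00e+00]
```

```bash
python3 -m handwheel '[[[0,0.0074,-0.0059,0.12,0,0,0],[0,0.0154,-0.0109,0.24,0,0,0],[0,0.0239,-0.0149,0.36,0,0,0],[0,0.0329,-0.0178,0.48,0,0,0],[0,0.0421,-0.0197,0.6,0,0,0],[0,0.0515,-0.0204,0.72,0,0,0],[0,0.0515,-0.0204,0.72,0,0,0]]]'; python3 - <<'E'
from h import *
st();crop(manip.camera("top"),150,170,290,290,5,"pics/t12.png");crop(manip.camera("scene"),280,100,440,220,5,"pics/s12.png")
E
```

```text
clock: 12.8
position: [0.532, 0.3312, 0.1213]
ee_rot: [0.685, 0.726, -0.044, -0.043]
ft_force: [-7.7, -4.0, 12.7]
grip_width: 0.064
t 12.8 pos [0.532  0.3312 0.1213] z [-0.122 -0.005 -0.992] y [ 0.991  0.057 -0.122] F [-7.66 -4.03 12.74] q [-0.28  0.53 -0.44  1.46  0.15  1.29 -0.66] g 0.064
```

View pics/t12.png

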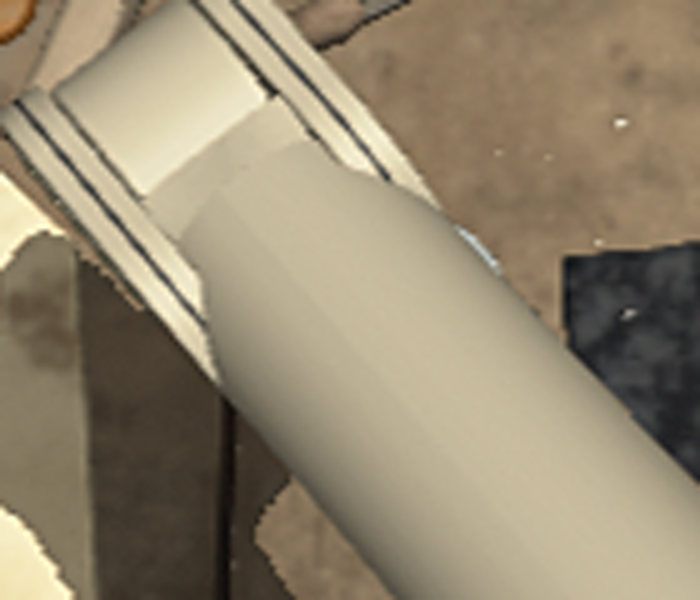

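View pics/s12.png

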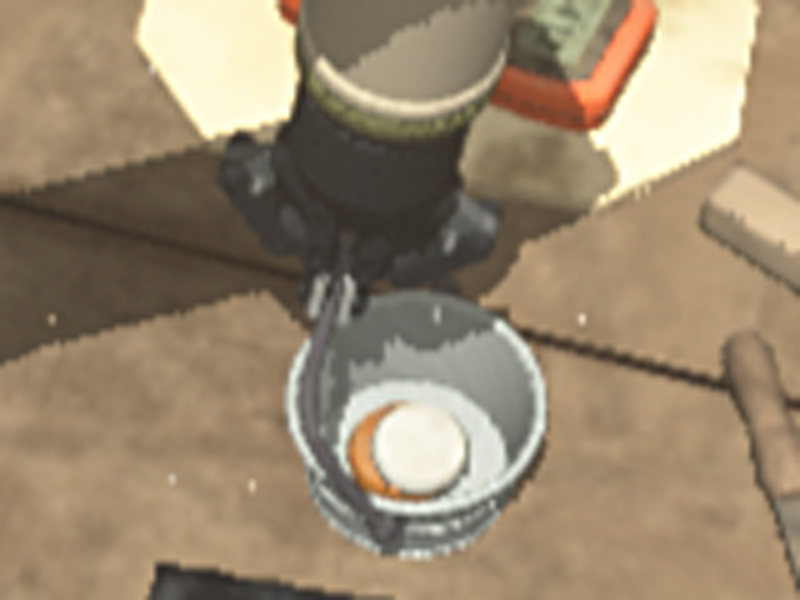

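```bash
python3 - <<'E'
from h import *
arc([.12,.24,.36,.48,.53])
E
```

```text
0.12 [0.539 0.331 0.126] shift [ 0.      0.0074 -0.0059] rot [ 0.12 -0.    0.  ]
0.24 [0.548 0.332 0.13 ] shift [ 0.      0.0155 -0.0108] rot [ 0.24 -0.    0.  ]
0.36 [0.557 0.332 0.133] shift [ 0.      0.0242 -0.0148] rot [ 0.36  -0.001  0.   ]
0.48 [0.566 0.333 0.134] shift [ 0.0001  0.0332 -0.0176] rot [ 0.48  -0.001  0.   ]
0.53 [0.57  0.333 0.135] shift [ 0.0001  0.0371 -0.0185] rot [ 0.53  -0.001  0.   ]
```

```bash
python3 -m handwheel '[[[0,0.0074,-0.0069,0.12,0,0,0],[0,0.0155,-0.0125,0.24,0,0,0],[0,0.0242,-0.0168,0.36,0,0,0],[0,0.0332,-0.0196,0.48,0,0,0],[0,0.0371,-0.0205,0.53,0,0,0],[0,0.0371,-0.0205,0.53,0,0,0]]]'; python3 - <<'E'
from h import *
st();crop(manip.camera("scene"),280,100,440,220,5,"pics/s13.png");cv2.imwrite("pics/w13.png",manip.camera("wrist"))
E
```

```text
clock: 13.65
position: [0.5705, 0.3338, 0.1351]
ee_rot: [0.65, 0.689, -0.232, -0.22]
ft_force: [-0.9, 1.6, 0.7]
grip_width: 0.061
t 13.65 pos [0.5705 0.3338 0.1351] z [-0.606 -0.034 -0.795] y [ 0.794  0.048 -0.607] F [-0.86  1.64  0.69] q [-0.31  1.   -0.41  0.79  0.01  1.96 -0.58] g 0.061
```

View pics/s13.png

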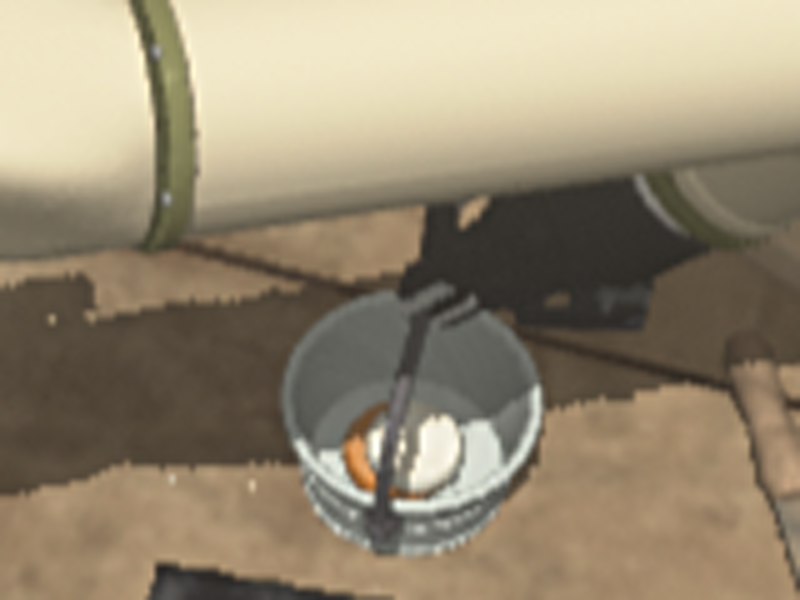

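View pics/w13.png

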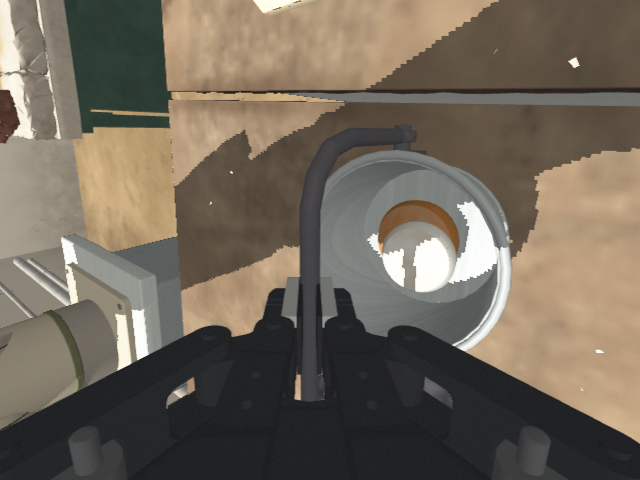

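```bash
python3 -m handwheel '[[[0,0,0,0,0,0,0.02],[0,0,0,0,0,0,0.05],[0,0,0,0,0,0,0.05],[0,0,-0.03,0,0,0,0.05],[0,0,-0.07,0,0,0,0.05],[0,0,-0.11,0,0,0,0.05],[0,0,-0.14,0,0,0,0.05],[0,0,-0.14,0,0,0,0.05]]]'; python3 - <<'E'
from h import *
st();t=manip.camera("top");s=manip.camera("scene");cv2.imwrite("pics/top14.png",t);cv2.imwrite("pics/scene14.png",s);cv2.imwrite("pics/w14.png",manip.camera("wrist"))
crop(t,190,150,310,270,5,"pics/t14.png");crop(s,300,100,460,220,5,"pics/s14.png")
E
```

```text
clock: 14.75
position: [0.6739, 0.238, 0.2748]
ee_rot: [0.769, 0.571, -0.116, -0.264]
ft_force: [1.7, -2.2, -4.8]
grip_width: 0.584
t 14.75 pos [0.6739 0.238  0.2748] z [-0.479  0.273 -0.834] y [ 0.817 -0.208 -0.537] F [ 1.68 -2.17 -4.83] q [-0.24  0.93  0.04  0.57 -0.46  2.06 -0.63] g 0.584
```

View pics/t14.png

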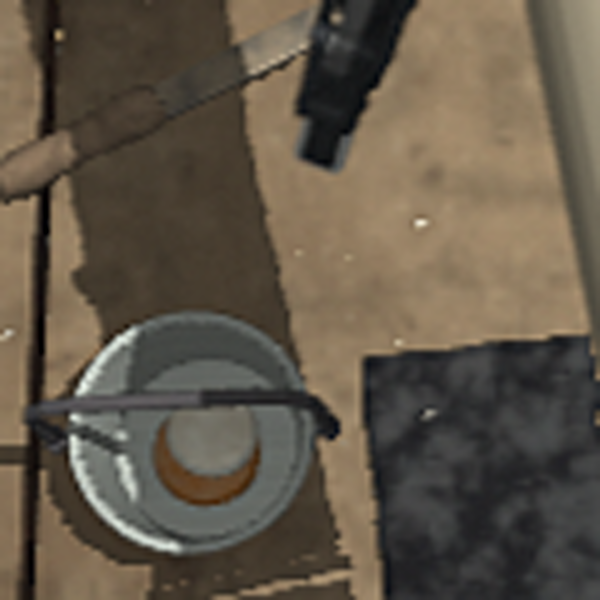

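View pics/s14.png

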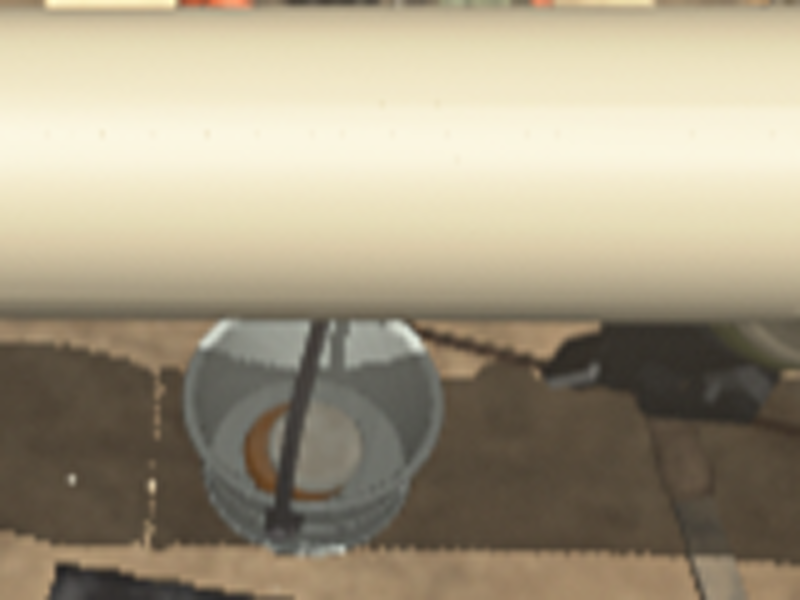

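View pics/w14.png

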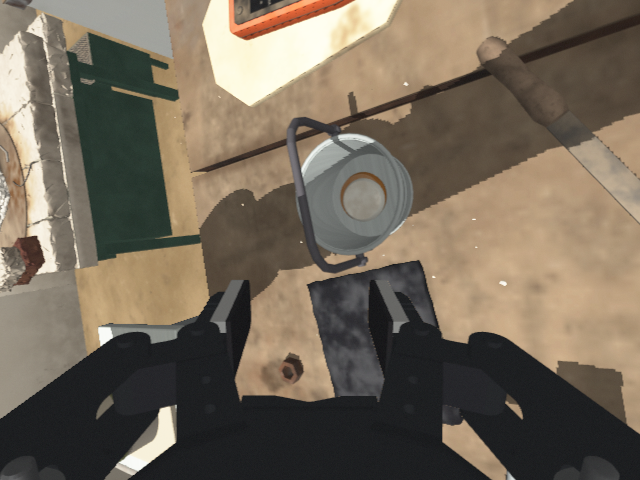

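```bash
python3 - <<'E'
from fit2 import *
T=sc((190,150),5);S=sc((300,100),5)
x=fit([T(45,435),T(330,430)],[None,S(283,522)],[T(100,405),T(280,397)],[S(315,340),S(290,480)],[190+70/5,190+310/5,150+312/5,150+553/5],None,[.5766,.33,.05,1.5])
P=tuple(x[:3])
o=manip.get_obs()
p,M=grasp(x[3],0,P=P,yb=.029,back=.08);rel(p,M);print(p)
print(proj("wrist",[pw([0,0,.142],P),pw([0,.044,.142],P),pw([0,-.044,.142],P)]))
E
```

```text
[0.574  0.3313 0.064  1.5941] [ 1.4  1.  -0.9 -0.8 -0.1  0.9  0.4  0.6  0.7 -1.6 -1.4  0.1 -0.3  0.2]
[0.576  0.3314 0.142 ]
shift [ 0.0535 -0.0491  0.1164] rot [-0.571 -0.246 -0.286] deg 39.2 clock 14.9
[0.57414104 0.36031879 0.20997669]
[[301.21603954 195.86730097]
 [291.269223   146.34598579]
 [311.28539056 245.99866748]]
```

```bash
python3 - <<'E'
from h import *
P=(.574,.3313,.064)
p,M=grasp(1.594,0,P=P,yb=-.029,back=.08);rel(p,M);print(p)
E
```

```text
shift [-0.0005 -0.0377  0.0987] rot [-0.571 -0.246 -0.286] deg 39.2 clock 14.9
[0.57784599 0.30248699 0.20997685]
```

```bash
python3 -m handwheel '[[[0,0,0,-0.14,-0.06,-0.07,0.05],[0,-0.01,0.02,-0.285,-0.123,-0.143,0.05],[0,-0.02,0.05,-0.43,-0.185,-0.21,0.05],[0,-0.0377,0.08,-0.571,-0.246,-0.286,0.05],[0,-0.0377,0.0987,-0.571,-0.246,-0.286,0.04],[0,-0.0377,0.0987,-0.571,-0.246,-0.286,0.03]]]'; python3 - <<'E'
from h import *
st()
P=(.574,.3313,.064)
p,M=grasp(1.594,0,P=P,yb=-.029,back=.0);rel(p,M)
o=manip.get_obs();w=manip.camera("wrist")
for q in proj("wrist",[pw([0,y,.142],P) for y in (-.044,-.029,0,.044)],o):
    cv2.drawMarker(w,tuple(int(round(v)) for v in q),(0,0,255),0,8)
    print(q)
cv2.imwrite("pics/w15.png",w)
E
```

```text
clock: 15.65
position: [0.5768, 0.3038, 0.2108]
ee_rot: [0.683, 0.73, -0.0, 0.001]
ft_force: [0.9, -0.9, 0.5]
grip_width: 0.353
t 15.65 pos [0.5768 0.3038 0.2108] z [ 0.001 -0.001 -1.   ] y [0.998 0.066 0.001] F [ 0.89 -0.94  0.46] q [-0.58  0.4   0.03  1.41 -0.01  1.33 -0.48] g 0.353
shift [-0.0013  0.0009  0.0808] rot [0.001 0.001 0.002] deg 0.2 clock 15.65
[307.01857237 271.56633248]
[307.03019538 248.9149431 ]
[307.05391245 202.69417787]
[307.09340141 125.73651   ]
```

View pics/w15.png

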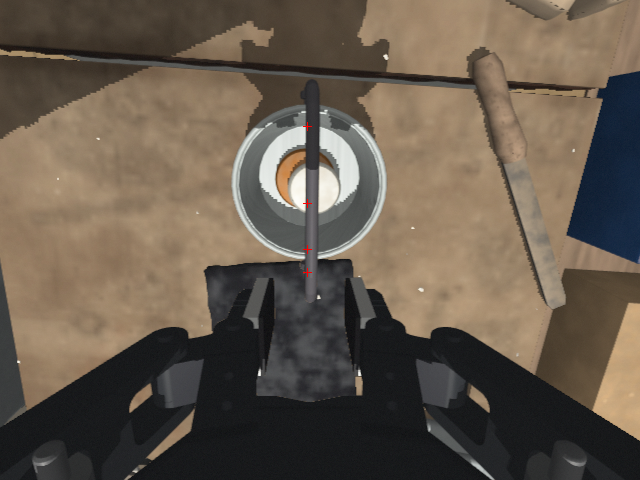

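```bash
python3 - <<'E'
from h import *
t=np.linspace(0,6.283,200)
for c in ((.574,.3313),(.577,.331),(.577,.3335)):
    C=proj("wrist",np.c_[c[0]+.063*np.cos(t),c[1]+.063*np.sin(t),0*t+.062]);print(c,C.min(0),C.max(0))
P=(.577,.3323,.05)
for y in (-.07,-.044,0,.044,.07):print(proj("wrist",pw([0,y,.142],P)))
E
```

```text
(0.574, 0.3313) [227.28416026 100.05814794] [382.77212065 255.9523739 ]
(0.577, 0.331) [230.99663444 100.73995039] [386.41351837 256.49053056]
(0.577, 0.3335) [231.01236684  97.26518814] [386.79030261 253.74033657]
[[307.44345947 305.71353665]]
[[307.95830744 268.24724568]]
[[308.90638013 199.25451445]]
[[309.96566011 122.16905518]]
[[310.65209843  72.21586612]]
```

```bash
python3 - <<'E'
from h import *
rel([.5807,.2995,.125],down(.04))
E
```

```text
shift [-0.0033  0.0017  0.0866] rot [0.002 0.001 0.024] deg 1.4 clock 15.7
```

```bash
python3 -m handwheel '[[[-0.003,0.0017,0.02,0,0,0.024,0.03],[-0.0033,0.0017,0.05,0,0,0.024,0.03],[-0.0033,0.0017,0.07,0,0,0.024,0.03],[-0.0033,0.0017,0.0866,0,0,0.024,0.03],[-0.0033,0.0017,0.0866,0,0,0.024,0.03]]]'; python3 - <<'E'
from h import *
st();cv2.imwrite("pics/w16.png",manip.camera("wrist"))
E
```

```text
clock: 16.32
position: [0.5808, 0.2986, 0.1233]
ee_rot: [0.693, 0.721, -0.001, 0.001]
ft_force: [-0.3, 0.7, 0.5]
grip_width: 0.351
t 16.32 pos [0.5808 0.2986 0.1233] z [ 0.001 -0.003 -1.   ] y [0.999 0.039 0.001] F [-0.34  0.7   0.49] q [-0.57  0.46  0.03  1.51 -0.01  1.17 -0.5 ] g 0.351
```

View pics/w16.png

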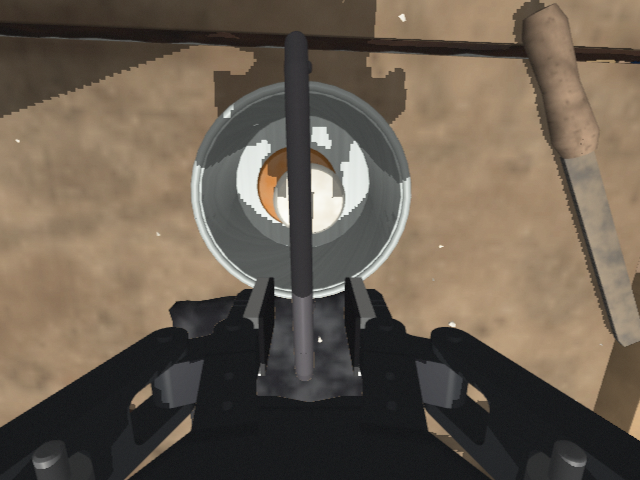

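```bash
python3 -m handwheel '[[[0,-0.002,0,0,0,-0.022,0.03],[0,-0.002,0,0,0,-0.022,0.02],[0,-0.002,0,0,0,-0.022,0],[0,-0.002,0,0,0,-0.022,0],[0,-0.002,0,0,0,-0.022,0],[0,-0.002,-0.002,0,0,-0.022,0]]]' 90; python3 - <<'E'
from h import *
st();cv2.imwrite("pics/w17.png",manip.camera("wrist"))
E
```

```text
clock: 17.12
position: [0.5786, 0.2987, 0.1259]
ee_rot: [0.685, 0.728, -0.0, 0.001]
ft_force: [0.0, -0.2, -3.3]
grip_width: 0.059
t 17.12 pos [0.5786 0.2987 0.1259] z [ 0.002 -0.002 -1.   ] y [0.998 0.061 0.001] F [ 0.04 -0.17 -3.29] q [-0.57  0.46  0.03  1.52 -0.01  1.17 -0.48] g 0.059
```

View pics/w17.png

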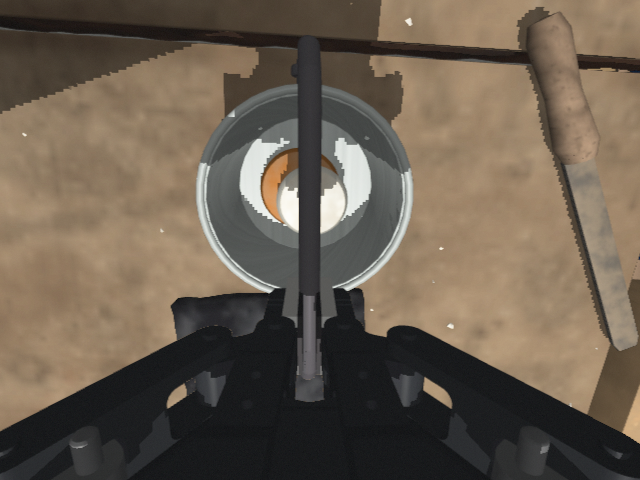

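```bash
python3 -m handwheel '[[[0,0,-0.01,0,0,0,0],[0,0,-0.03,0,0,0,0],[0,0,-0.055,0,0,0,0],[0,0,-0.08,0,0,0,0],[0,0,-0.105,0,0,0,0],[0,0,-0.12,0,0,0,0],[0,0,-0.12,0,0,0,0],[0,0,-0.12,0,0,0,0]]]'; python3 - <<'E'
from h import *
st();cv2.imwrite("pics/w18.png",manip.camera("wrist"));crop(manip.camera("scene"),280,60,480,210,4,"pics/s18.png");st()
E
```

```text
clock: 18.18
position: [0.5783, 0.2988, 0.2454]
ee_rot: [0.685, 0.728, -0.0, 0.001]
ft_force: [-0.2, -0.1, -3.9]
grip_width: 0.06
t 18.18 pos [0.5783 0.2988 0.2454] z [ 0.001 -0.002 -1.   ] y [0.998 0.061 0.001] F [-0.15 -0.05 -3.89] q [-0.57  0.38  0.03  1.37 -0.01  1.39 -0.48] g 0.06
t 18.27 pos [0.5782 0.2988 0.2451] z [ 0.001 -0.003 -1.   ] y [0.998 0.061 0.001] F [ 0.77  1.22 -4.36] q [-0.57  0.38  0.03  1.37 -0.01  1.39 -0.48] g 0.054
```

View pics/w18.png

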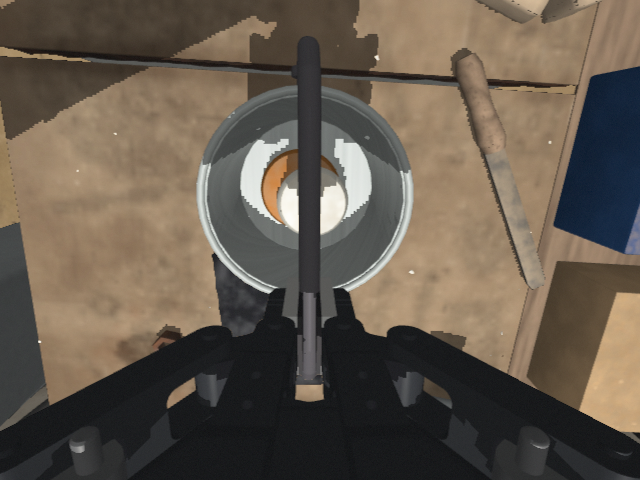

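View pics/s18.png

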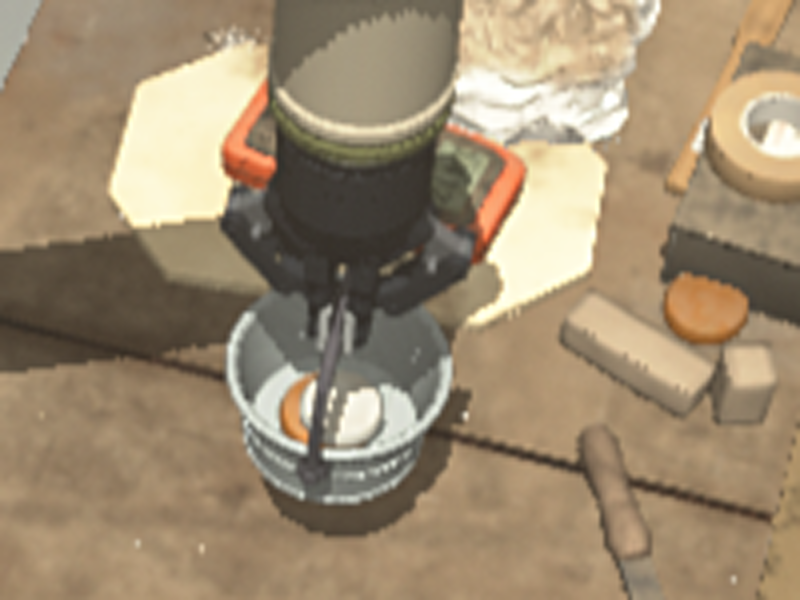

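```bash
python3 - <<'E'
from h import *
c=manip.calibration("wrist");I=np.linalg.inv(np.array(c["tool_from_camera"]))
def pj(P):
    q=np.atleast_2d(P)@I[:3,:3].T+I[:3,3];return np.c_[c["fx"]*q[:,0]/-q[:,2]+c["cx"],c["fy"]*q[:,1]/q[:,2]+c["cy"]]
t=np.linspace(0,6.283,300)
def res(p):
    C=pj(np.c_[p[0]+.063*np.cos(t),p[1]+.063*np.sin(t),0*t+p[2]]);return [C[:,0].min()-197,C[:,0].max()-412.5,C[:,1].min()-85,C[:,1].max()-298]
f=least_squares(res,[.03,0,.06]);print(f.x,f.fun)
for xx in (-.011,.011,.029,.073,.099): print(xx,pj([xx,0,-.017]))
E
```

```text
[ 0.02982787 -0.00232502  0.06589051] [ 0.14638279 -0.14627955 -0.13664752  0.16051322]
-0.011 [[308.37815701 339.63573794]]
0.011 [[308.32351915 288.45184969]]
0.029 [[308.27515957 243.14935532]]
0.073 [[308.14048153 116.9850853 ]]
0.099 [[308.04760733  29.98199849]]
```

```bash
cat >> h.py <<'E'
BY=-.148;SEAT=np.array([.5899,.0182,.205])
def hk(x,z,dx=.030,dz=.014,seat=None,by=None):
    s=SEAT if seat is None else np.array(seat);b=BY if by is None else by
    bx=np.array([np.cos(b),np.sin(b),0]);yy=np.array([-np.sin(b),np.cos(b),0])
    return s+x*bx+np.array([0,0,z])-dx*yy-np.array([0,0,dz]),down(b)
E
python3 - <<'E'
from h import *
p,M=hk(-.115,.055);print(p);rel(p,M)
E
```

```text
[0.47173337 0.00548589 0.246     ]
shift [-2.863e-01 -1.242e-01 -2.000e-04] rot [0.001 0.003 0.209] deg 12.0 clock 18.275
```

```bash
python3 -m handwheel '[[[-0.012,-0.005,0,0,0,0.01,0],[-0.04,-0.017,0,0,0,0.03,0],[-0.08,-0.035,0,0,0,0.06,0],[-0.12,-0.052,0,0,0,0.09,0],[-0.16,-0.07,0,0,0,0.12,0],[-0.2,-0.087,0,0,0,0.15,0],[-0.235,-0.102,0,0,0,0.175,0],[-0.262,-0.114,0,0,0,0.195,0]]]'; python3 -m handwheel '[[[-0.015,-0.007,0,0,0,0.01,0],[-0.024,-0.010,0,0,0,0.014,0],[-0.024,-0.010,0,0,0,0.014,0],[-0.024,-0.010,0,0,0,0.014,0]]]'; python3 - <<'E'
from h import *
st();o=manip.get_obs();w=manip.camera("wrist");
cv2.imwrite("pics/w19.png",w);cv2.imwrite("pics/scene19.png",manip.camera("scene"))
p,M=hk(-.115,.055);rel(p,M)
print(proj("wrist",[SEAT+R.from_euler("z",BY).apply([-.019,0,.036])],o))
E
```

```text
clock: 19.27
position: [0.4799, 0.0283, 0.2465]
ee_rot: [0.754, 0.657, 0.0, 0.001]
ft_force: [-0.0, 0.4, -3.5]
grip_width: 0.057
clock: 19.77
position: [0.4681, 0.0092, 0.2465]
ee_rot: [0.757, 0.654, 0.0, 0.001]
ft_force: [0.2, -0.2, -3.9]
grip_width: 0.053
t 19.77 pos [0.4681 0.0092 0.2465] z [ 0.003 -0.002 -1.   ] y [ 0.989 -0.146  0.003] F [ 0.22 -0.22 -3.88] q [-0.32 -0.03  0.2   1.85  0.01  1.33 -0.27] g 0.053
shift [-0.0029  0.0042  0.0005] rot [0.002 0.001 0.002] deg 0.2 clock 19.875
[[542.02077556 232.71513626]]
```

View pics/w19.png

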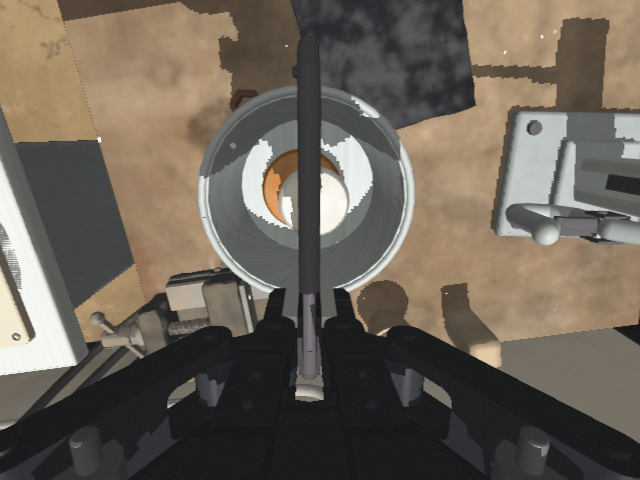

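View pics/scene19.png

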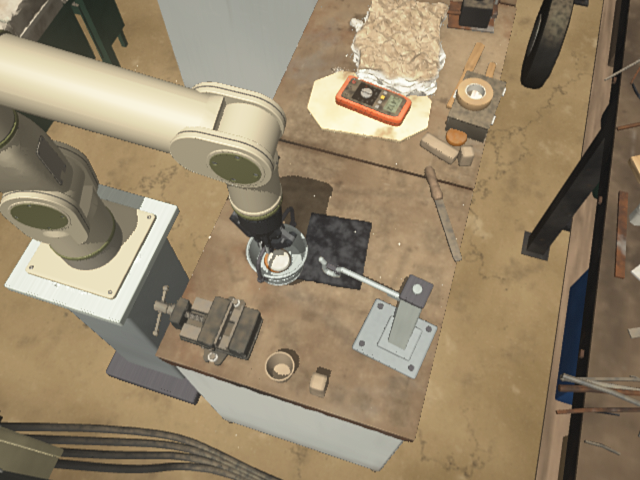

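```bash
python3 -m handwheel '[[[-0.001,0.008,0,0,0,0,0],[-0.002,0.022,0,0,0,0,0],[-0.003,0.037,0,0,0,0,0],[-0.003,0.052,0,0,0,0,0],[-0.003,0.066,0,0,0,0,0],[-0.003,0.076,0,0,0,0,0],[-0.003,0.079,0,0,0,0,0],[-0.003,0.079,0,0,0,0,0]]]'; python3 - <<'E'
from h import *
st();o=manip.get_obs();w=manip.camera("wrist");
cv2.imwrite("pics/w20.png",w);crop(w,240,150,440,300,4,"pics/w20c.png")
p,M=hk(-.04,.055);rel(p,M)
f=lambda *q:SEAT+R.from_euler("z",BY).apply(q)
print(proj("wrist",[f(-.019,0,.036),f(-.012,0,.027),f(0.018,0,.034),f(.06,0,.034)],o))
crop(manip.camera("scene"),250,200,430,320,4,"pics/s20.png")
E
```

```text
clock: 20.88
position: [0.5454, -0.0064, 0.2467]
ee_rot: [0.757, 0.653, 0.0, 0.001]
ft_force: [0.3, -0.4, -4.3]
grip_width: 0.058
t 20.88 pos [ 0.5454 -0.0064  0.2467] z [ 0.002 -0.002 -1.   ] y [ 0.989 -0.147  0.002] F [ 0.34 -0.41 -4.34] q [-0.29  0.14  0.24  1.67 -0.03  1.34 -0.19] g 0.058
shift [0.0009 0.0005 0.0008] rot [0.002 0.001 0.   ] deg 0.2 clock 20.925
[[358.42445408 223.14453468]
 [371.31877621 218.26074983]
 [443.61942276 221.9701932 ]
 [540.97509766 221.92059299]]
```

View pics/w20.png

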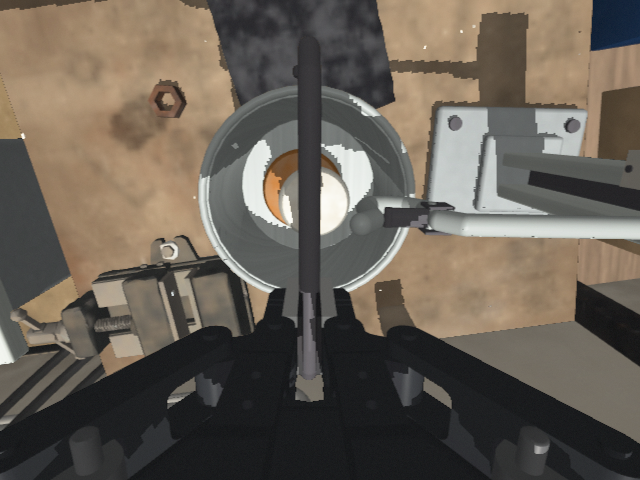

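View pics/s20.png

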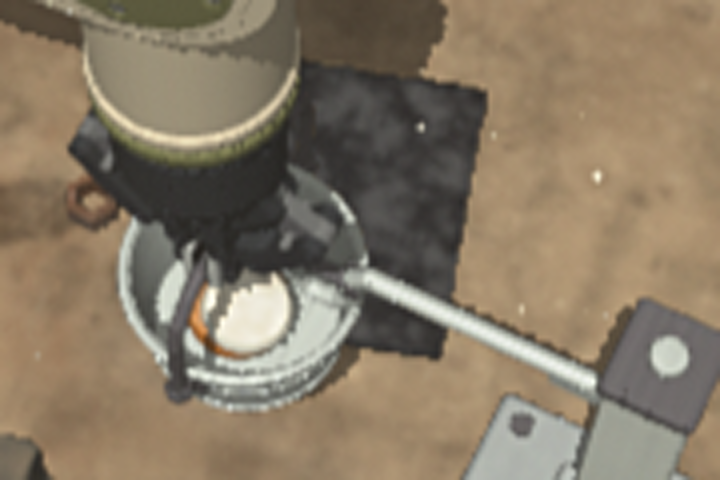

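View pics/w20c.png

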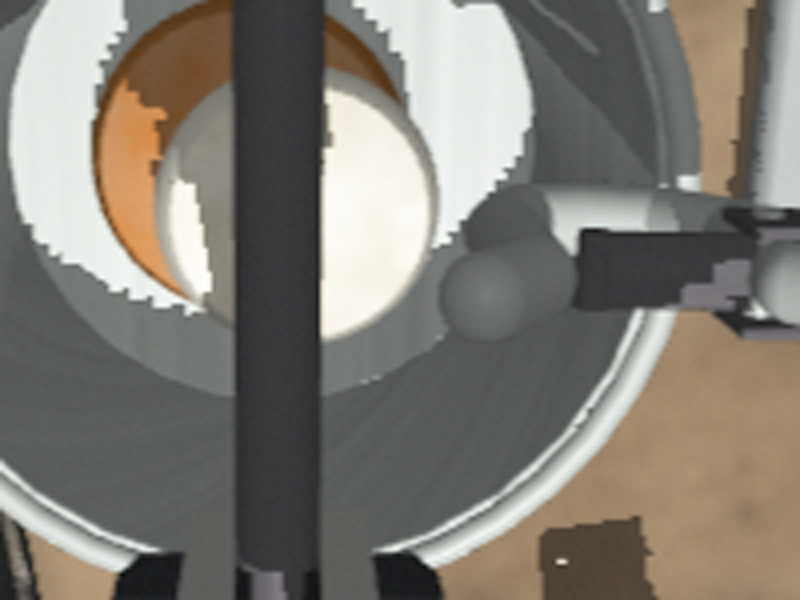

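```bash
python3 -m handwheel '[[[0,0.004,0,0,0,0,0],[0,0.012,0,0,0,0,0],[0.0005,0.022,0,0,0,0,0],[0.001,0.031,0,0,0,0,0],[0.001,0.037,0,0,0,0,0],[0.001,0.0385,0,0,0,0,0],[0.001,0.0385,0,0,0,0,0],[0.001,0.0385,0,0,0,0,0]]]'; python3 - <<'E'
from h import *
st();o=manip.get_obs();w=manip.camera("wrist");
cv2.imwrite("pics/w21.png",w);crop(w,240,150,440,300,4,"pics/w21c.png")
p,M=hk(-.003,.055);rel(p,M)
f=lambda *q:SEAT+R.from_euler("z",BY).apply(q)
print(proj("wrist",[f(-.0182,0,.036),f(-.0112,0,.027),f(0.018,0,.034),f(.06,0,.034)],o))
E
```

```text
clock: 21.98
position: [0.5836, -0.0111, 0.247]
ee_rot: [0.757, 0.653, 0.0, 0.001]
ft_force: [0.3, -0.3, -3.4]
grip_width: 0.049
t 21.98 pos [ 0.5836 -0.0111  0.247 ] z [ 0.002 -0.002 -1.   ] y [ 0.989 -0.147  0.003] F [ 0.26 -0.27 -3.41] q [-0.27  0.23  0.25  1.57 -0.06  1.35 -0.16] g 0.049
shift [-0.0001 -0.001   0.001 ] rot [0.003 0.001 0.   ] deg 0.2 clock 22.025
[[270.17787731 225.2826533 ]
 [287.74564219 220.29961747]
 [354.39405716 224.08415615]
 [451.48576678 224.03188738]]
```

View pics/w21c.png

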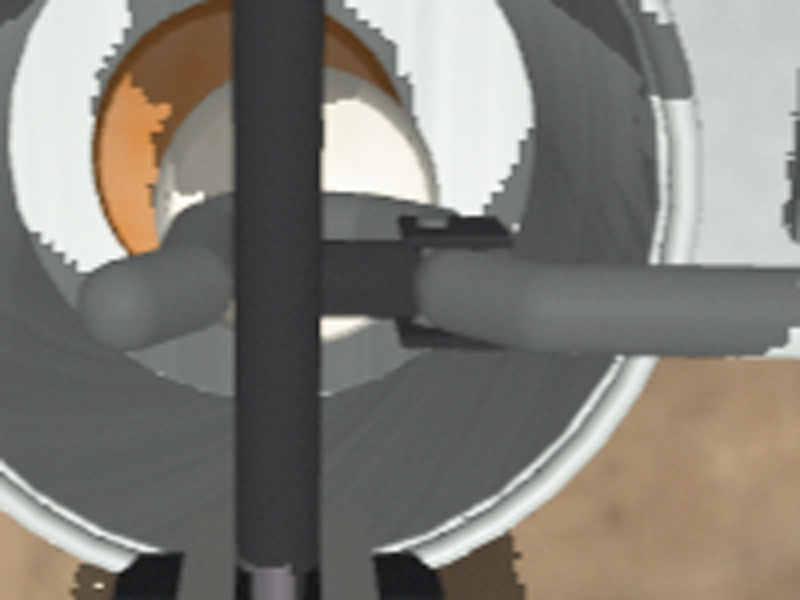

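```bash
python3 -m handwheel '[[[-0.0001,0,0.006,0,0,0,0],[-0.0001,0,0.014,0,0,0,0],[-0.0001,0,0.020,0,0,0,0],[-0.0001,0,0.024,0,0,0,0],[-0.0001,0,0.024,0,0,0,0]]]' 110; cat > fz.py <<'E'
from h import *
F=[];
for i in range(4):
    o=manip.get_obs();F.append(o["ft_force"]);w=manip.camera("wrist")
f=np.mean(F,0);p=o["position"];b=R.from_euler("z",BY).inv().apply(p-SEAT)
print("t",o["clock"],"F",np.round(f,2),"Fbal",np.round(R.from_euler("z",BY).inv().apply(f),2),"bar x",round(b[0]-.0008,4),"bar abs z",round(p[2]+.014,4),"y",round(b[1]+.03,4))
import sys
if len(sys.argv)>1: crop(w,240,150,440,300,4,"pics/%s.png"%sys.argv[1])
E
python3 fz.py w22c
```

```text
clock: 22.65
position: [0.5836, -0.0113, 0.2225]
ee_rot: [0.757, 0.653, 0.0, 0.001]
ft_force: [-0.5, -0.1, -3.2]
grip_width: 0.053
t 22.8 F [-0.2   0.21 -3.66] Fbal [-0.23  0.18 -3.66] bar x -0.0024 bar abs z 0.2372 y -0.0001
```

View pics/w22c.png

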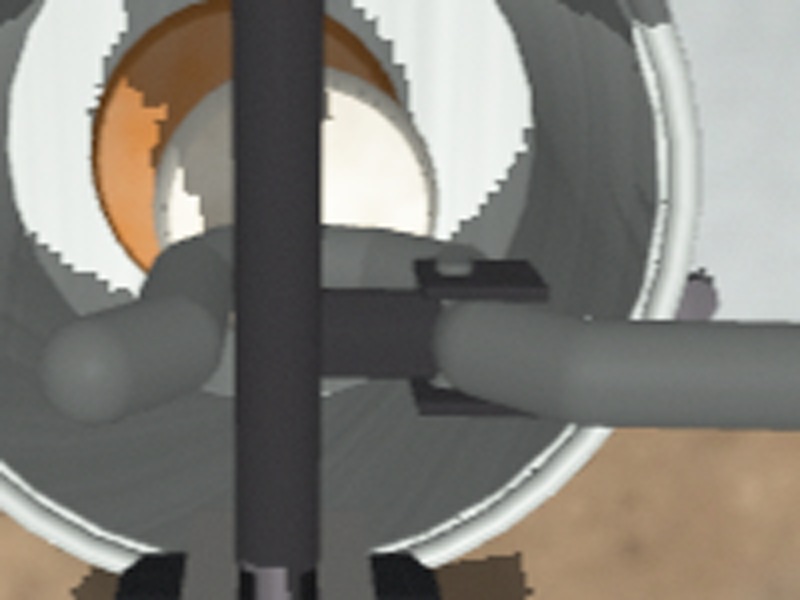

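```bash
python3 -m handwheel '[[[0,-0.0003,0.003,0,0,0,0],[0,-0.0003,0.006,0,0,0,0],[0,-0.0003,0.008,0,0,0,0],[0,-0.0003,0.008,0,0,0,0]]]' 110; python3 fz.py
```

```text
clock: 23.35
position: [0.5834, -0.0113, 0.2147]
ee_rot: [0.757, 0.653, 0.0, 0.001]
ft_force: [-0.2, 0.8, -2.7]
grip_width: 0.051
t 23.5 F [-0.35  0.38 -2.83] Fbal [-0.41  0.33 -2.83] bar x -0.0028 bar abs z 0.229 y -0.0001
```

```bash
python3 -m handwheel '[[[0,0,0.002,0,0,0,0],[0,0,0.004,0,0,0,0],[0,0,0.006,0,0,0,0],[0,0,0.006,0,0,0,0]]]' 110; python3 fz.py
```

```text
clock: 24.05
position: [0.5836, -0.0113, 0.2089]
ee_rot: [0.757, 0.653, 0.0, 0.002]
ft_force: [0.9, -0.8, -1.0]
grip_width: 0.047
t 24.2 F [ 0.58 -0.16 -0.8 ] Fbal [ 0.6  -0.07 -0.8 ] bar x -0.0027 bar abs z 0.2231 y -0.0001
```

```bash
python3 -m handwheel '[[[0,0,0.002,0,0,0,0],[0,0,0.004,0,0,0,0],[0,0,0.006,0,0,0,0],[0,0,0.006,0,0,0,0]]]' 110; python3 fz.py
```

```text
clock: 24.75
position: [0.5836, -0.0113, 0.2029]
ee_rot: [0.757, 0.653, 0.0, 0.001]
ft_force: [0.4, 0.2, 0.5]
grip_width: 0.048
t 24.9 F [0.31 0.26 0.64] Fbal [0.27 0.3  0.64] bar x -0.0027 bar abs z 0.217 y -0.0001
```

```bash
python3 -m handwheel '[[[0,0,0.002,0,0,0,0],[0,0,0.004,0,0,0,0],[0,0,0.004,0,0,0,0]]]' 110; python3 fz.py w23c
```

```text
clock: 25.32
position: [0.5835, -0.0113, 0.1988]
ee_rot: [0.757, 0.653, 0.0, 0.001]
ft_force: [1.1, 0.8, 1.3]
grip_width: 0.048
t 25.475 F [0.12 0.36 1.45] Fbal [0.07 0.37 1.45] bar x -0.0028 bar abs z 0.2129 y -0.0
```

View pics/w23c.png

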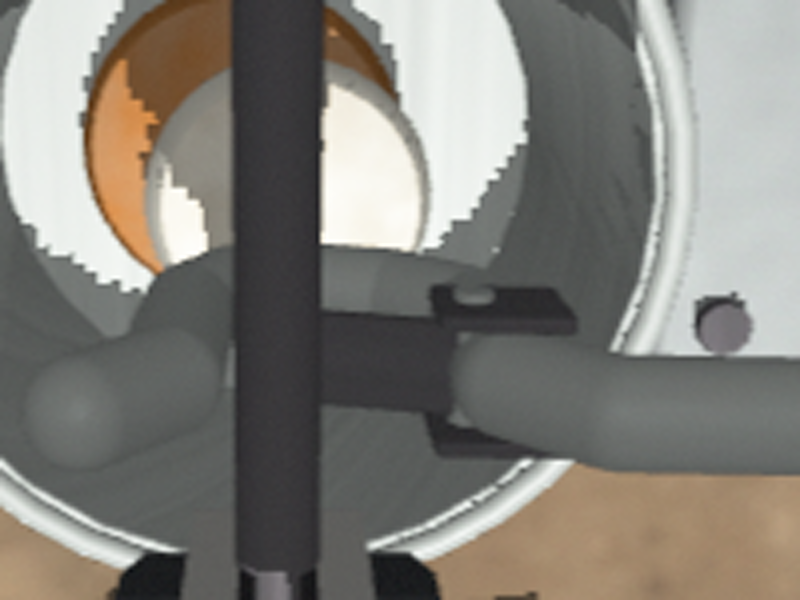

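```bash
python3 -m handwheel '[[[0,0,0.002,0,0,0,0],[0,0,0.004,0,0,0,0],[0,0,0.004,0,0,0,0]]]' 110; python3 fz.py
```

```text
clock: 25.9
position: [0.5835, -0.0113, 0.1948]
ee_rot: [0.757, 0.653, 0.0, 0.001]
ft_force: [0.2, 0.3, 2.1]
grip_width: 0.05
t 26.05 F [-0.03  0.41  2.27] Fbal [-0.09  0.4   2.27] bar x -0.0028 bar abs z 0.2089 y -0.0001
```

```bash
python3 -m handwheel '[[[0,0,0.002,0,0,0,0],[0,0,0.004,0,0,0,0],[0,0,0.004,0,0,0,0]]]' 110; python3 fz.py
```

```text
clock: 26.48
position: [0.5835, -0.0113, 0.1908]
ee_rot: [0.757, 0.653, 0.0, 0.001]
ft_force: [-0.1, -0.9, 3.1]
grip_width: 0.05
t 26.625 F [-0.15  0.15  2.6 ] Fbal [-0.17  0.13  2.6 ] bar x -0.0027 bar abs z 0.2049 y -0.0001
```

```bash
python3 -m handwheel '[[[0,0,0.0015,0,0,0,0],[0,0,0.003,0,0,0,0],[0,0,0.003,0,0,0,0]]]' 110; python3 fz.py w24c
```

```text
clock: 27.05
position: [0.5835, -0.0113, 0.1878]
ee_rot: [0.757, 0.653, 0.0, 0.001]
ft_force: [0.7, -0.0, 3.5]
grip_width: 0.05
t 27.2 F [0.35 0.06 3.16] Fbal [0.34 0.11 3.16] bar x -0.0027 bar abs z 0.2019 y -0.0002
```

View pics/w24c.png

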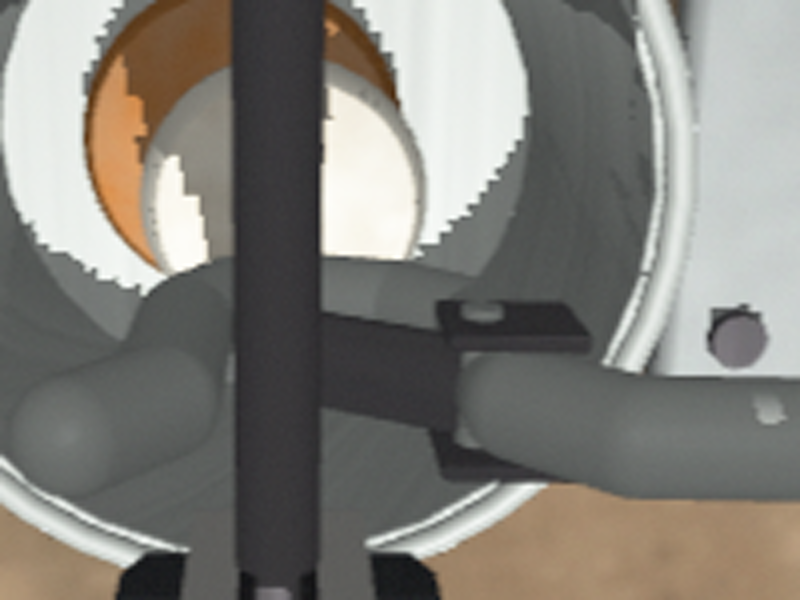

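```bash
python3 -m handwheel '[[[0,0,0.0015,0,0,0,0],[0,0,0.003,0,0,0,0],[0,0,0.003,0,0,0,0]]]' 110; python3 fz.py
```

```text
clock: 27.62
position: [0.5834, -0.0113, 0.1847]
ee_rot: [0.757, 0.653, 0.0, 0.001]
ft_force: [-1.1, 0.4, 4.0]
grip_width: 0.049
t 27.775 F [-0.94  0.59  3.76] Fbal [-1.01  0.45  3.76] bar x -0.0029 bar abs z 0.1988 y -0.0001
```

```bash
python3 -m handwheel '[[[0,0,0.001,0,0,0,0],[0,0,0.002,0,0,0,0],[0,0,0.002,0,0,0,0]]]' 110; python3 fz.py w25c
```

```text
clock: 28.2
position: [0.5829, -0.0112, 0.1823]
ee_rot: [0.757, 0.653, -0.0, 0.001]
ft_force: [-3.0, 1.2, -0.9]
grip_width: 0.045
t 28.35 F [ 2.5   0.36 -0.69] Fbal [ 2.42  0.73 -0.69] bar x -0.0021 bar abs z 0.1968 y -0.0002
```

View pics/w25c.png

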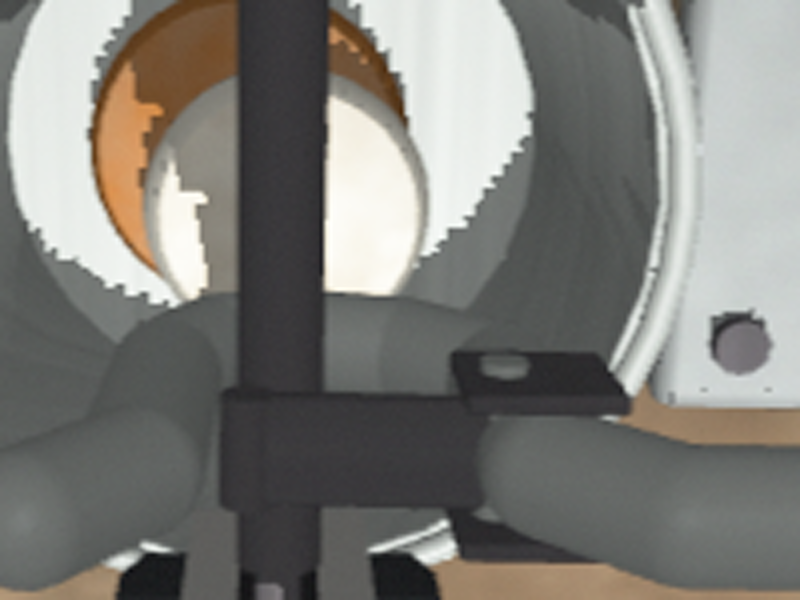

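```bash
python3 -m handwheel '[[[0,0.001,0.0008,0,0,0,0],[0,0.002,0.0015,0,0,0,0],[0,0.002,0.0015,0,0,0,0],[0,0.002,0.0015,0,0,0,0]]]' 110; python3 fz.py w26c
```

```text
clock: 28.9
position: [0.5855, -0.0117, 0.1814]
ee_rot: [0.757, 0.653, 0.0, 0.001]
ft_force: [1.6, -0.1, -0.2]
grip_width: 0.052
t 29.05 F [ 1.48 -0.24 -0.54] Fbal [ 1.5  -0.02 -0.54] bar x -0.0007 bar abs z 0.1954 y -0.0001
```

```bash
python3 -m handwheel '[[[0,0.0008,0.001,0,0,0,0],[0,0.0008,0.001,0,0,0,0],[0,0.0008,0.001,0,0,0,0]]]' 40; python3 fz.py w27c; python3 -m handwheel '[[[0,0,0,0,0,0,0.006],[0,0,0,0,0,0,0.010],[0,0,0,0,0,0,0.014],[0,0,0,0,0,0,0.02],[0,0,0,0,0,0,0.03],[0,0,0,0,0,0,0.03]]]' 20; python3 fz.py w28c
```

```text
clock: 29.48
position: [0.5862, -0.0117, 0.1803]
ee_rot: [0.757, 0.653, 0.0, 0.001]
ft_force: [0.9, -0.3, -0.5]
grip_width: 0.048
t 29.625 F [ 0.47 -0.51 -0.22] Fbal [ 0.54 -0.43 -0.22] bar x 0.0 bar abs z 0.1944 y -0.0001
clock: 30.42
position: [0.5863, -0.0118, 0.1804]
ee_rot: [0.757, 0.653, 0.0, 0.001]
ft_force: [-0.0, -0.8, -0.1]
grip_width: 0.353
t 30.575 F [-0.21 -0.48 -0.22] Fbal [-0.14 -0.5  -0.22] bar x 0.0001 bar abs z 0.1944 y -0.0001
```

View pics/w28c.png

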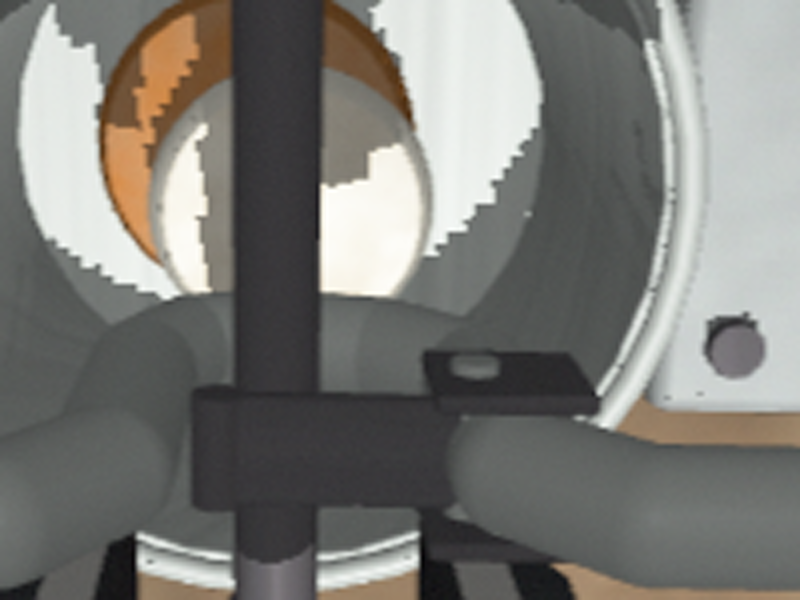

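```bash
python3 -m handwheel '[[[0,0,-0.008,0,0,0,0.03],[0,0,-0.02,0,0,0,0.03],[0,0,-0.04,0,0,0,0.03],[0,0,-0.07,0,0,0,0.03],[0,0,-0.10,0,0,0,0.03],[0,0,-0.13,0,0,0,0.03],[0,0,-0.13,0,0,0,0.03]]]'; python3 - <<'E'
from h import *
st();cv2.imwrite("pics/w29.png",manip.camera("wrist"));s=manip.camera("scene");crop(s,250,190,430,325,4,"pics/s29.png");cv2.imwrite("pics/scene29.png",s)
E
```

```text
clock: 31.5
position: [0.587, -0.0116, 0.3139]
ee_rot: [0.757, 0.653, 0.003, 0.003]
ft_force: [-0.1, -0.0, -0.5]
grip_width: 0.354
t 31.5 pos [ 0.587  -0.0116  0.3139] z [ 0.008 -0.001 -1.   ] y [ 0.989 -0.147  0.008] F [-0.14 -0.04 -0.45] q [-0.27  0.21  0.26  1.45 -0.05  1.48 -0.16] g 0.354
```

View pics/w29.png

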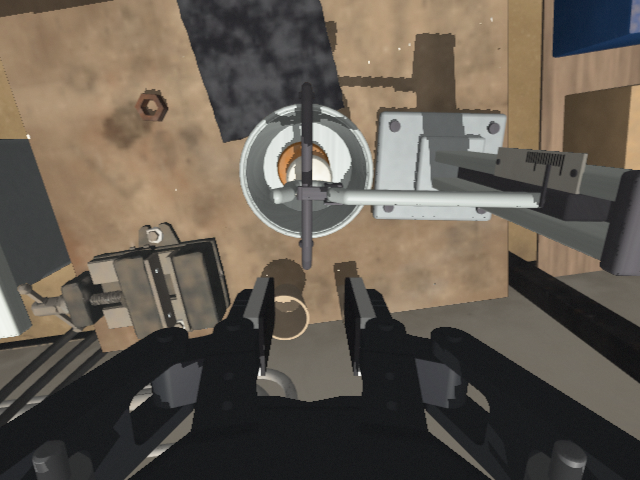

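View pics/s29.png

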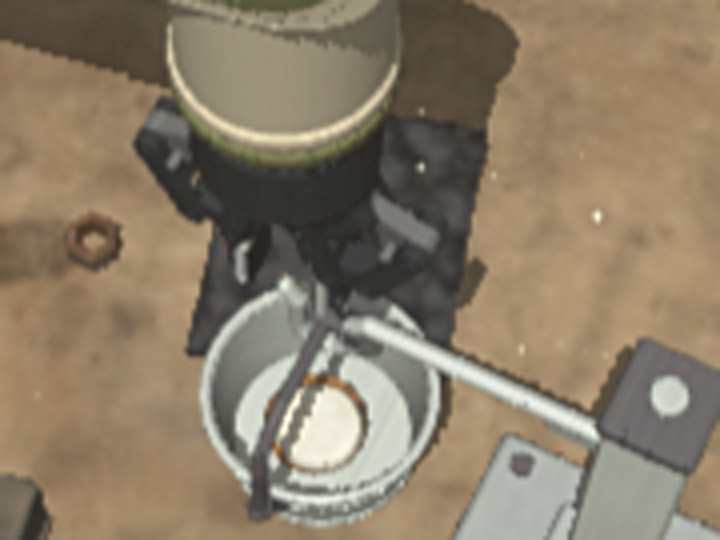

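```bash
python3 -m handwheel '[[[0,0,-0.02,0,0,0,0.03],[0,0,-0.02,0,0,0,0.03],[0,0,-0.02,0,0,0,0.03],[0,0,-0.02,0,0,0,0.03],[0,0,-0.02,0,0,0,0.03],[0,0,-0.02,0,0,0,0.03],[0,0,-0.02,0,0,0,0.03],[0,0,-0.02,0,0,0,0.03]]]'; python3 - <<'E'
from h import *
st();o=manip.get_obs();a=manip.camera("wrist")
for i in range(7): manip.camera("top")
b=manip.camera("wrist");print("diff",cv2.absdiff(a[100:280,230:380],b[100:280,230:380]).mean())
f=lambda *q:SEAT+R.from_euler("z",BY).apply(q)
t=np.linspace(0,6.283,200)
C=proj("wrist",[f(.063*np.cos(u)+.0008,.063*np.sin(u),-.0095-.080) for u in t],o);print(C.min(0),C.max(0))
print(proj("wrist",[f(0.0008,0,-.0095),f(.0008,.07,-.03),f(.0008,-.07,-.03)],o))
crop(b,200,60,400,260,3,"pics/w30c.png");cv2.imwrite("pics/top30.png",manip.camera("top"))
E
```

```text
clock: 32.6
position: [0.586, -0.0115, 0.3304]
ee_rot: [0.757, 0.653, 0.0, 0.001]
ft_force: [-0.8, 0.5, -0.1]
grip_width: 0.354
t 32.6 pos [ 0.586  -0.0115  0.3304] z [ 0.002 -0.002 -1.   ] y [ 0.989 -0.147  0.003] F [-0.8   0.54 -0.08] q [-0.28  0.21  0.26  1.42 -0.05  1.52 -0.17] g 0.354
diff 0.9437654320987654
[244.69147519 104.75795582] [372.66409754 233.96488496]
[[308.76771357 183.67130411]
 [308.71212945  89.56002261]
 [308.77701137 260.06723122]]
```

View pics/w30c.png

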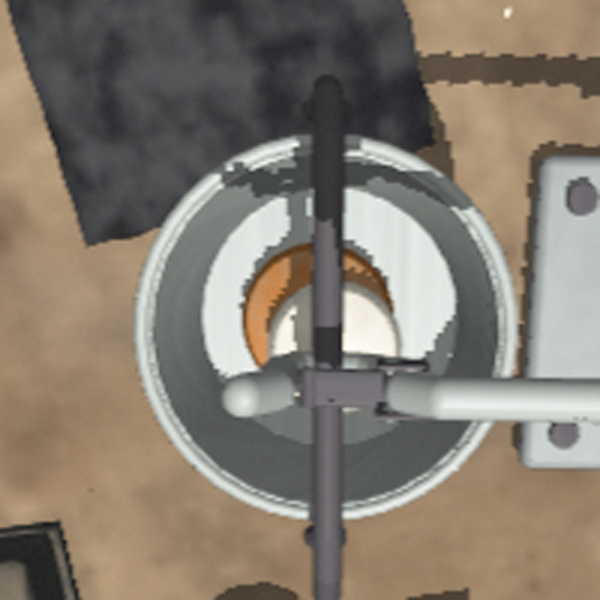

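View pics/top30.png

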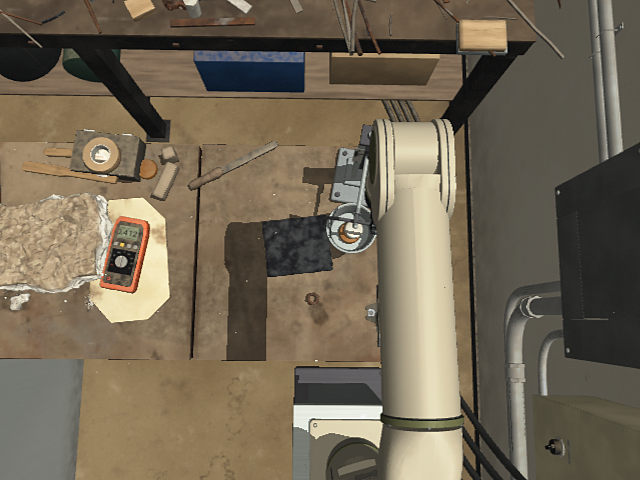

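```bash
python3 -m handwheel '[[[0,0,0,0,0,0,0.03],[0,0,0,0,0,0,0.03],[0,0,0,0,0,0,0.03],[0,0,0,0,0,0,0.03],[0,0,0,0,0,0,0.03],[0,0,0,0,0,0,0.03],[0,0,0,0,0,0,0.03],[0,0,0,0,0,0,0.03]]]' >/dev/null; python3 - <<'E'
from h import *
a=manip.camera("wrist")
for i in range(5): manip.camera("top")
b=manip.camera("wrist");g=lambda i,r:cv2.cvtColor(i,6)[r].astype(np.float32)
for r in (np.s_[100:240,240:376],np.s_[240:300,20:220]): print(cv2.absdiff(a[r],b[r]).mean(),cv2.phaseCorrelate(g(a,r),g(b,r)))
cv2.imwrite("pics/w31.png",b)
manip.hand_in();st()
E
```

```text
0.8567577030812324 ((-0.0068744091834958, 0.006772234731855065), 0.9975086109321795)
1.0120277777777777 ((0.005847233466496959, 0.013908581147767052), 0.9913616552352905)
the job is handed in; nothing more can be done
the job is handed in; nothing more can be done
```

I hung the pail by its bail on the balance hook and handed the job in; `hand_in` gave no verdict.

**How it went:**
- **First push:** my first attempt raised the bail with closed fingers under its corner. This slid the pail about 8 mm and turned it about 0.18 rad. Backing the fingers out dragged the pail and dropped the bail to about 0.3 rad.
- **Raising the bail:** I then gripped the middle of the bar and swung it round the pivots. In that swing the gripper briefly pressed down with 13 N. Two camera views measured the bail at about 1.59 rad with the pail still on the bench.
- **Hooking:** I re-gripped the bar 30 mm off its middle, lifted the pail (about 3.7 N), brought the bar over the hook point from the front and pressed it down in small steps. My last reading before the gate gave was about 7.4 N, roughly 19 mm of arm travel. No reading came near the 30 mm limit.
- **Release:** I let go with almost no force left in the gripper and backed straight up.

**Last checks:**
- **Gate and pucks:** the wrist picture showed the gate shut above the bar and both pucks in the pail.
- **Position:** the pail's rim was within about 1 pixel of where it should be for a centred, level pail with the arm sunk 9.5 mm. I inferred the sink from this fit and the weight, and did not read it off the balance.
- **Stillness:** the pail shifted less than 0.01 pixel over about 0.3 s.
- **Contact and time:** the open gripper was about 135 mm above the bar, touching nothing. The clock was at about 34 s of 72 s.
- **Bystanders:** the arm stayed clear of the crucible, nut and kiln post. I did not measure their positions again at the end.

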